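# Start a fresh batch in the yoghurt maker

### The arm

A 7-joint arm with a two-finger parallel gripper is mounted at the origin on a cart in front of the work surface, level with it; the furniture and walls round the work are solid. World frame = base frame: x ahead of the robot, y to its left, z up, the work surface at z = 0. Lengths are in m, angles in rad, forces in N, time in s.
With the tool pointing down it reaches from about 0.4 to 0.875 m from the base axis. Payload 19.3 kg.
Tool frame: the origin (TCP) lies midway between the tips of the shut fingers; the grasp point (between the pads) lies 19 mm behind it; z points along the fingers, y is the direction in which the jaws open and shut (so a half turn about z gives the same grasp; the last joint's range is limited). The gripper opens to 85 mm and grips with 20 to 120 N. Pads are 22 mm wide; open, the fingers measure 114 mm over their backs; the gripper's body (76 mm by 85 mm) begins 54 mm behind the grasp point. The pads swing forward as they close: fully open they stand 13 mm farther back than shut.
Start: joints at [1.073, 0.521, -0.036, 1.599, 0.021, 1.021, -0.113], TCP at [0.259, -0.569, 0.231] pointing down, gripper open.
Joint ranges: [-2.91, 2.91], [-0.3, 2.13], [-1.5, 1.42], [0.17, 2.43], [-1.26, 4.41], [0.16, 1.93], [-2.52, 2.52]. Speed limits (rad/s): [1.89, 1.89, 2.39, 2.39, 3.01, 3.01, 3.01].

### API

Orientations are given as [roll, pitch, yaw] about the fixed x, y, z axes, in that order (R = Rz(yaw) Ry(pitch) Rx(roll)).
In Python, from workcell import bot gives the robot as it stands.
- The arm moves only by the tool servo_tool, never from a script. Its argument "plan" is a list of rows, each a list of 5 numbers: the shift along the world's x, y, z in mm, then the turn about the world's z in rad, then the gripper's target within -1 to 1 (shut at 1, half-way at 0, fully open at -1). In form: [[tx, ty, tz, yaw, jaw], ...]. A call has exactly 10 rows; each row is the pose to reach, as a shift and turn from the pose commanded when the call began; what a row does not reach only later rows make up. A row lasts 1/12 s, in which the tool goes at most 41.7 mm and 7.16 degrees, less where a joint would pass 70% of its speed; a pose out of reach is approached as far as the arm can. A call with a gripper value outside its range is refused whole. The fingers move at their own pace and stop on an object; "squeeze" is the grip in N (left out, the last holds). Time passes only in rows, so rows that repeat a pose let the fingers close, or fill a call up. It gives the time, the measured TCP pose, the force and the opening at its end, in the units of the state.
- bot.observe(): the state, without advancing time (a new reading comes with each control period).
- bot.grab_frame(name): name is "scene" or "top"; returns the picture (480x640x3 uint8, blue, green, red); there is no depth.
- bot.calibration(name): a dict with "fx", "fy", "cx", "cy" (pixels), "k1" (the pictures are not rectified: a ray, as slopes to the right and down, at radius r is drawn at 1 + k1 r^2 times it, then the intrinsics apply), "T" (4x4, takes a point from camera to world coordinates). Camera axes: x right, y down, z forward; pixel columns grow to the right and rows downward; lengths in m; the calibration is good to about 2 mm. A picture is of the moment at which its call begins. calibration takes no time and is no camera call.
- bot.job_done(): hands the job in, once; it reports no verdict.
The state is a dict: "clock": time; "qpos": joint angles; "qd": joint speeds; "joint_efforts": joint torques, N m; "position": TCP position; "tool_rot": TCP orientation; "force": force on the tool from outside, world axes, zero at the start; "moment": the same for the moment, N m; "grip_width": finger opening in m.
Only numpy, scipy, OpenCV 4.12 (cv2) and the standard library are available. Lean on these libraries where they do the work, as an engineer would, in place of code of your own. Each camera call takes 0.05 s, during which the arm holds its last target.

### The job

Start a fresh batch of yoghurt: first turn the yoghurt maker's dial to off (the long bar), then stand all the lidded pots from the worktop upright in its warming tray and press every lid fully home. Only when all of that is done, turn the dial to the setting marked by the standing pin, and do not knock over the spice jars or drop a pot into the sink.

Things in the scene. Friction and masses are not known exactly. Their poses are not given: they have to be found in the camera images.
- maker: The yoghurt maker: a white plastic appliance standing on the worktop, 235 mm (its x, front to back) x 300 mm (its y). Origin at the underside, 135.5 mm behind its front edge, mid-width; its x axis points to its back, y to its left, z up. Front part: a flat control deck 50 mm high, from x = -135 to -20 mm, with the dial at x = -77.5, y = 0. Back part: the low warming tray. It is fixed and does not move during the job.
- tray (a point): Centre of the warming tray's floor (steel plate), 14 mm above the worktop, 55 mm behind the maker's origin; axes as the maker's. The floor inside the rim is 79 mm (x) x 284 mm (y); the rim stands 10 mm above the floor and is 8 mm thick. Four pots stand in one row along y at about 66 mm spacing (y = -99, -33, 33, 99 mm).
- dial (a joint): Angle of the selector dial in rad, growing clockwise seen from above, 0 to 2.4, with five click stops: 0 is off (pointer at the long black bar), then 0.6, 1.2, 1.8, 2.4. At 0 the pointer points 1.2 rad to the left of the maker's x axis; at 1.2 straight to the back. A sprung detent (peak about 0.05 N m) pulls it to the nearest stop when it is let go.
- dial_grip (a point): On the dial's upright axis, 36 mm above the deck, the middle height of its black bar grip: 50 mm long, 13 mm wide, from 20 to 48 mm above the deck. x axis of this frame lies along the bar towards the end with the white pointer line, z up. Below the bar a round skirt of 66 mm diameter, 7 mm high.
- pointer (a point): Point on the deck at which the pointer aims, 48 mm from the dial's axis; the marks stand on that circle.
- pin: The marker: a small steel pin with a ball head of 14 mm diameter, standing 20 mm high, plugged into the deck at one of the four settings round the dial (not at off), 48 mm from the dial's axis; the other three settings have low studs, 11 mm in diameter and 2 mm high. Origin at its foot on the deck. It shows the wanted setting. It stays where it is.
- pot_1: Pot 1 (may be absent): white ceramic pot, a cylinder 52 mm in diameter and 55 mm high, about 0.2 kg, with its wooden lid on; origin at the centre of its underside, z up. With the lid proud it is 73 mm high, with the lid home 66 mm.
- lid_1 (a joint): How far the lid of pot 1 is pressed in, m: 0 stands 7 mm proud on its black seal, 0.007 is fully home with the wood on the rim. The lid is a round wooden disc 49 mm in diameter, 11 mm thick, flat on top; it stays on the pot, takes about 6 N to press down and stays where it is left.
- lid_top_1 (a point): Centre of the top face of the lid of pot 1.
- pot_2: Pot 2 (may be absent): white ceramic pot, a cylinder 52 mm in diameter and 55 mm high, about 0.2 kg, with its wooden lid on; origin at the centre of its underside, z up. With the lid proud it is 73 mm high, with the lid home 66 mm.
- lid_2 (a joint): How far the lid of pot 2 is pressed in, m: 0 stands 7 mm proud on its black seal, 0.007 is fully home with the wood on the rim. The lid is a round wooden disc 49 mm in diameter, 11 mm thick, flat on top; it stays on the pot, takes about 6 N to press down and stays where it is left.
- lid_top_2 (a point): Centre of the top face of the lid of pot 2.
- pot_3: Pot 3 (may be absent): white ceramic pot, a cylinder 52 mm in diameter and 55 mm high, about 0.2 kg, with its wooden lid on; origin at the centre of its underside, z up. With the lid proud it is 73 mm high, with the lid home 66 mm.
- lid_3 (a joint): How far the lid of pot 3 is pressed in, m: 0 stands 7 mm proud on its black seal, 0.007 is fully home with the wood on the rim. The lid is a round wooden disc 49 mm in diameter, 11 mm thick, flat on top; it stays on the pot, takes about 6 N to press down and stays where it is left.
- lid_top_3 (a point): Centre of the top face of the lid of pot 3.
- pot_4: Pot 4 (may be absent): white ceramic pot, a cylinder 52 mm in diameter and 55 mm high, about 0.2 kg, with its wooden lid on; origin at the centre of its underside, z up. With the lid proud it is 73 mm high, with the lid home 66 mm.
- lid_4 (a joint): How far the lid of pot 4 is pressed in, m: 0 stands 7 mm proud on its black seal, 0.007 is fully home with the wood on the rim. The lid is a round wooden disc 49 mm in diameter, 11 mm thick, flat on top; it stays on the pot, takes about 6 N to press down and stays where it is left.
- lid_top_4 (a point): Centre of the top face of the lid of pot 4.
- spice_jar_2: Bystander: glass spice jar, 42 mm in diameter, 96 mm high, standing to the right of the maker's front. Origin at its foot.
- spice_jar_3: Bystander: glass spice jar with dark cap, 44 mm in diameter, 105 mm high, to the right of the pots. Origin at its foot.

How it is judged:
By the outcome, as a careful person would: the job done as asked, in the order asked, and still so for the second after the job is handed in, with the robot touching nothing.
Of pot_1, pot_2, pot_3, pot_4 only 3 to 4 are there at a start; the rules pass over those that are not, and their reading is None.
At some moment in a run one of pot_1, pot_2, pot_3, pot_4 may be knocked a few centimetres aside while the robot is not near it.
It also fails if it takes over 210 s, if anything falls off the work surface, if the arm or the gripper's body presses on something with over 40 N, if the wrist force passes 120 N, or if a joint passes its speed limit or range.

## Working session

There is one attempt and no reset: what is moved stays moved. The work goes in short steps, Python scripts to look and compute and a tool call to move; the robot and the scene stay as the last step left them, time stands still between calls to the robot, and variables do not carry over. Pictures are saved under pics/ and viewed, and the job is handed in when it is done.

Besides the shell and the picture viewer there is one more tool, called after "Emit:" by a JSON object that holds its "name" and its "arguments", one argument or row to a line. servo_tool: Moves the arm, as the interface text tells. Its arguments: {"type":"object","properties":{"plan":{"type":"array","items":{"type":"array","items":{"type":"number"}}},"squeeze":{"type":"number"}},"required":["plan"]}

```bash
ls; mkdir -p pics; python3 - <<'E'
from workcell import bot
import cv2
for n in("scene","top"):
    cv2.imwrite(f"pics/{n}0.png",bot.grab_frame(n)); print(n,bot.calibration(n))
print(bot.observe())
E
```

```text
pics
scene {'fx': 523.6516217329533, 'fy': 523.6516217329533, 'cx': 316.349942030683, 'cy': 237.2088116287392, 'k1': -0.11397171299793729, 'T': array([[-0.65601295, -0.5546824 ,  0.51183439, -0.20869485],
       [-0.75461147,  0.46905507, -0.45885605,  0.56271001],
       [ 0.01444086, -0.68725161, -0.7262759 ,  1.06486638],
       [ 0.        ,  0.        ,  0.        ,  1.        ]])}
top {'fx': 483.57949479953555, 'fy': 483.57949479953555, 'cx': 314.2777507656359, 'cy': 244.8929203632769, 'k1': 0.02502890035139919, 'T': array([[ 0.02348082, -0.99824356,  0.05439154,  0.42448019],
       [-0.99924056, -0.02512698, -0.02978144, -0.05103287],
       [ 0.03109582, -0.05365094, -0.99807546,  1.17317771],
       [ 0.        ,  0.        ,  0.        ,  1.        ]])}
{'clock': 0.1, 'qpos': array([ 1.07280843,  0.52195272, -0.03633914,  1.59995901,  0.02119384,
        1.02111253, -0.11278461]), 'qd': array([-4.61685692e-04,  1.24354787e-04,  1.88912963e-03, -1.70410506e-03,
        1.18964293e-03, -5.33856690e-05, -6.17651742e-06]), 'joint_efforts': array([ 7.01008074e-03, -9.28491640e+01,  1.98563799e+00, -3.70532441e+01,
        1.83056539e-02,  5.39737419e-03, -1.79324270e-04]), 'position': array([ 0.25913295, -0.56840466,  0.23078134]), 'tool_rot': array([-3.14054766e+00,  6.30803784e-05,  4.27799418e-01]), 'force': array([-0.73816949,  0.09062357,  0.80652266]), 'moment': array([0.00243979, 0.03311826, 0.02788642]), 'grip_width': 0.08577234913907042}
```

View pics/scene0.png

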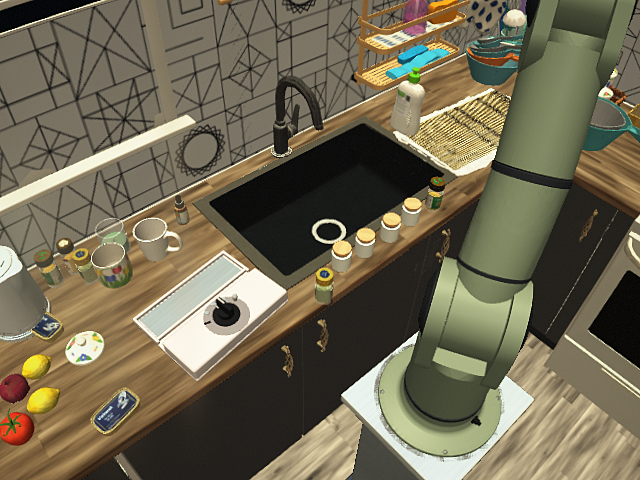

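View pics/top0.png

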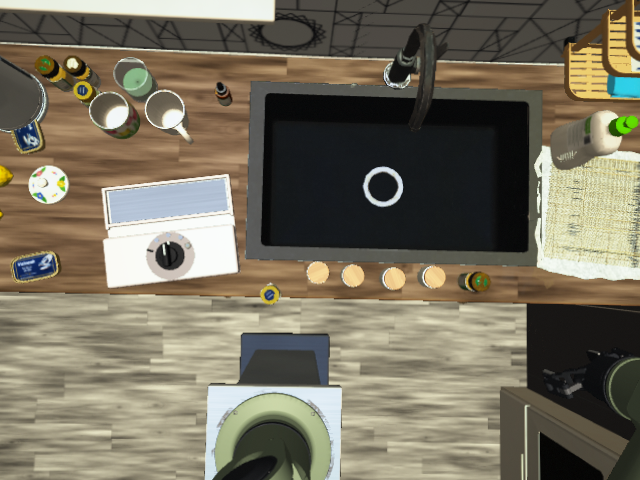

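Both views show four pots with wooden lids on the strip in front of the sink (top view ≈(318,272), (352,275), (393,278), (432,276)). The maker is at ≈(170,230), with its dial at ≈(168,255). The jars are at ≈(270,293) and (477,281).

```bash
cat > h.py <<'E'
import numpy as np, cv2
from workcell import bot
def ray(n,u,v):
    c=bot.calibration(n); K=np.array([[c['fx'],0,c['cx']],[0,c['fy'],c['cy']],[0,0,1.]])
    p=cv2.undistortPoints(np.array([[[u,v]]],float),K,np.array([c['k1'],0,0,0,0.]))[0,0]
    T=c['T']; return T[:3,3],T[:3,:3]@np.array([p[0],p[1],1])
def onz(n,u,v,z):
    o,d=ray(n,u,v); return o+d*(z-o[2])/d[2]
def proj(n,P):
    c=bot.calibration(n); T=np.linalg.inv(c['T']); q=T[:3,:3]@np.array(P)+T[:3,3]
    x,y=q[:2]/q[2]; s=1+c['k1']*(x*x+y*y); return c['fx']*x*s+c['cx'],c['fy']*y*s+c['cy']
def tri(a,b):
    (o1,d1),(o2,d2)=ray('scene',*a),ray('top',*b)
    A=np.stack([d1,-d2],1); t=np.linalg.lstsq(A,o2-o1,rcond=None)[0]
    p,q=o1+t[0]*d1,o2+t[1]*d2; return (p+q)/2,np.linalg.norm(p-q)
def crop(im,x0,y0,x1,y1,s,fn):
    cv2.imwrite(fn,cv2.resize(im[y0:y1,x0:x1],None,fx=s,fy=s,interpolation=cv2.INTER_CUBIC))
E
python3 - <<'E'
from h import *
s=cv2.imread('pics/scene0.png');t=cv2.imread('pics/top0.png')
crop(t,90,165,250,295,5,'pics/t_mk.png'); crop(s,130,245,290,380,5,'pics/s_mk.png')
crop(t,250,250,500,310,3.2,'pics/t_p.png');crop(s,310,170,450,305,5,'pics/s_p.png')
for n,im in(('scene',s),('top',t)):
    hsv=cv2.cvtColor(im,cv2.COLOR_BGR2HSV)
    m=cv2.inRange(hsv,(8,60,190),(25,200,255))
    k,l,st,ce=cv2.connectedComponentsWithStats(m)
    for i in range(1,k):
        if st[i,4]>60: print(n,st[i],ce[i],onz(n,*ce[i],0.073).round(4))
E
```

```text
scene [505  14  21  12 106] [516.49056604  20.83018868] [ 0.9336 -1.6794  0.073 ]
scene [359  34  41  16 154] [376.0974026   42.53246753] [ 1.17   -0.9836  0.073 ]
scene [426  42  31  15 135] [440.58518519  47.33333333] [ 0.975  -1.1671  0.073 ]
scene [356  59  46  27 458] [379.74235808  73.57860262] [ 0.979  -0.8069  0.073 ]
scene [399  83  25  14  83] [409.03614458  90.44578313] [ 0.8266 -0.8022  0.073 ]
scene [413 113  37  34 226] [430.76548673 129.25663717] [ 0.6166 -0.6743  0.073 ]
scene [425 126  61  44 577] [455.96533795 149.01906412] [ 0.4949 -0.6537  0.073 ]
scene [403 198  19  11 153] [412.24183007 203.04575163] [ 0.4162 -0.3558  0.073 ]
scene [383 213  18  12 172] [391.59302326 218.62790698] [ 0.4108 -0.2654  0.073 ]
scene [357 228  18  13 184] [365.75543478 234.24456522] [ 0.4145 -0.1702  0.073 ]
scene [207 238  23  16  77] [219.36363636 245.03896104] [0.6305 0.1448 0.073 ]
scene [333 241  19  14 199] [341.72361809 247.47236181] [ 0.421  -0.0899  0.073 ]
scene [ 64 249  24  11 107] [ 75.93457944 254.68224299] [0.8425 0.4483 0.073 ]
scene [521 370  18  21 103] [529.3883495
[... 1029 characters left out ...]
14  15  67] [582.73134328 460.41791045] [-0.2977 -0.0675  0.073 ]
scene [491 460  24  20 184] [503.61413043 470.92934783] [-0.1998  0.0652  0.073 ]
top [632   0   8  53 100] [634.45  26.34] [ 1.0172 -0.8238  0.073 ]
top [608  14  32  59 795] [618.23018868  49.31823899] [ 0.9614 -0.7858  0.073 ]
top [ 569   46   52   53 1442] [587.76352288  74.21151179] [ 0.9003 -0.7144  0.073 ]
top [308 262  21  22 366] [318.10655738 272.3852459 ] [ 0.4221 -0.094   0.073 ]
top [343 265  21  22 357] [353.31652661 275.25490196] [ 0.4175 -0.1744  0.073 ]
top [425 266  21  22 358] [434.74022346 276.68156425] [ 0.4186 -0.3609  0.073 ]
top [385 268  21  22 356] [394.54213483 278.37359551] [ 0.4126 -0.2688  0.073 ]
```

View pics/t_mk.png

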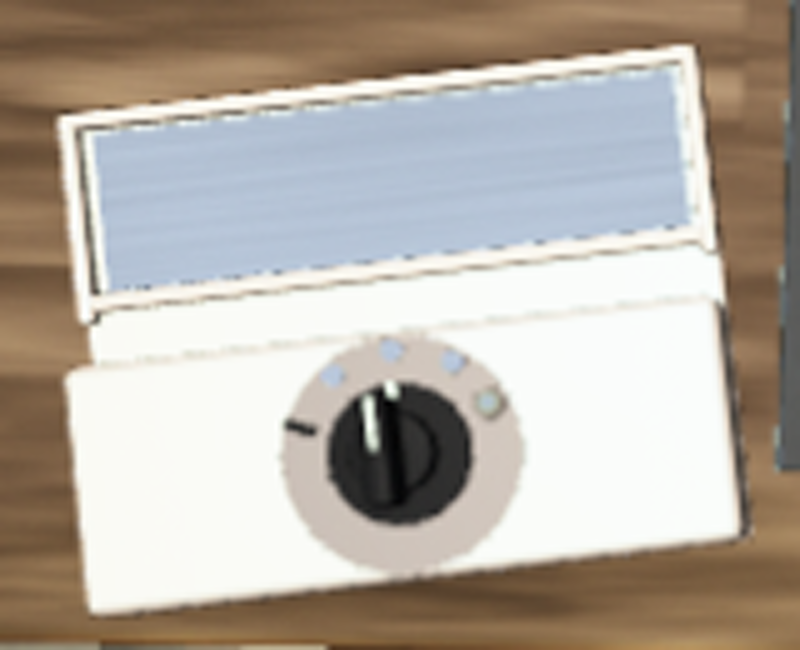

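View pics/s_mk.png

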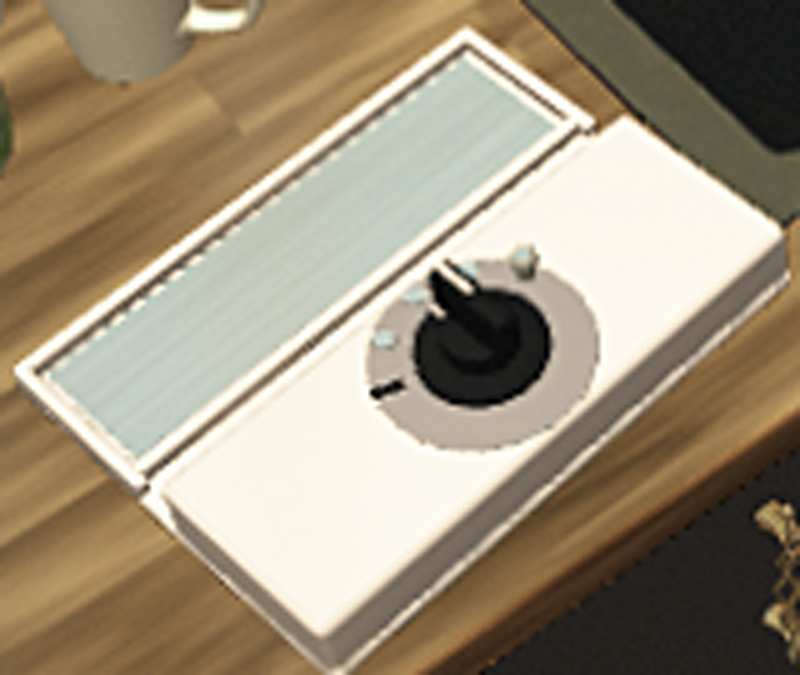

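View pics/t_p.png

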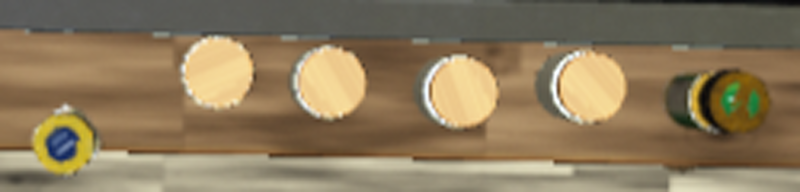

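View pics/s_p.png

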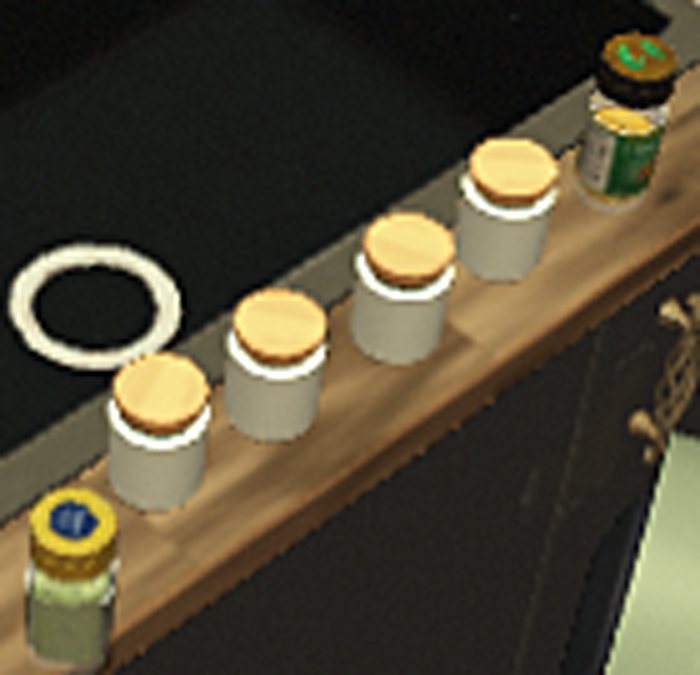

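```bash
python3 - <<'E'
from h import *
t=lambda x,y:(90+x/5-.4,165+y/5-.4); s=lambda x,y:(130+x/5-.4,245+y/5-.4)
# maker-frame points (m)
M=[(-.135,.15,.05),(-.135,-.15,.05),(.0995-.0,.15,.024),(.0995,-.15,.024)]
M=[(-.1355,.15,.05),(-.1355,-.15,.05),(.102,.150,.024),(.102,-.150,.024)]
def fit(n,px,z):
    W=[onz(n,*p,zz)[:2] for p,zz in zip(px,z)]; return np.array(W)
top=fit('top',[t(92,612),t(745,535),t(58,118),t(693,46),t(68,372),t(720,298)],[.05,.05,.024,.024,.05,.05])
sc=fit('scene',[s(322,637),s(783,236),s(18,370),s(465,28)],[.05,.05,.024,.024])
for A in(top,sc):
    print(A.round(4).tolist())
    e1=A[0]-A[1]; e2=A[2]-A[3]
    for e in(e1,e2): print('w',np.linalg.norm(e),'yaw',np.arctan2(-e[0],e[1]))
    print('depth',np.linalg.norm((A[2]+A[3]-A[0]-A[1])/2))
for n,f,marks in(('top',t,[(300,427),(332,376),(391,350),(453,361)]),('scene',s,[(387,387),(383,340),(413,295),(467,268)])):
    W=np.array([onz(n,*f(*m),.051)[:2] for m in marks]);print(n,W.round(4).tolist())
    x,y=W.T; 
    c=np.array([[0,0]]);
    # centre with known radius .048
    from scipy.optimize import least_squares
    r=least_squares(lambda c:np.hypot(x-c[0],y-c[1])-.048,[.4,.3]);print(r.x,np.diff(np.unwrap(np.arctan2(y-r.x[1],x-r.x[0]))),np.arctan2(y-r.x[1],x-r.x[0]))
print('pin',onz('top',*t(488,402),.063),onz('scene',*s(524,260),.063))
print('ptr tri',tri(s(457,275),t(391,390)),tri(s(437,297),t(372,420)))
print('disc',onz('top',*t(403,455),.05),onz('scene',*s(483,354),.05))
print('jars',onz('top',269.5,293,.096),onz('scene',310+72/5,170+520/5,.096),onz('top',479,281,.105),onz('scene',310+128,170+11,.105))
E
```

```text
[[0.3779, 0.3827], [0.4196, 0.0887], [0.608, 0.4189], [0.6516, 0.1239], [0.487, 0.3985], [0.529, 0.1037]]
w 0.2969505676967003 yaw 0.14073001216871736
w 0.2982803398819515 yaw 0.1467899592635854
depth 0.23374696159338923
[[0.3745, 0.3869], [0.416, 0.0973], [0.606, 0.4189], [0.6507, 0.128]]
w 0.29251225637149436 yaw 0.14222257904267102
w 0.29429772010019745 yaw 0.1523246331378234
depth 0.23517431102901454
top [[0.4644, 0.2928], [0.4882, 0.2793], [0.5009, 0.2531], [0.4965, 0.2247]]
[0.45347562 0.24610684] [-0.57735652 -0.61727728 -0.607429  ] [ 1.34104299  0.76368647  0.14640918 -0.46101982]
scene [[0.4653, 0.2935], [0.4889, 0.2804], [0.5017, 0.255], [0.4984, 0.2261]]
[0.45473319 0.2465729 ] [-0.56999704 -0.6031497  -0.61528867] [ 1.34992334  0.7799263   0.1767766  -0.43851207]
pin [0.47745022 0.20531339 0.063     ] [0.47644386 0.20655089 0.063     ]
ptr tri (array([0.47954042, 0.24292151, 0.07996752]), np.float64(0.004158480938433985)) (array([0.46933041, 0.25435973, 0.08193515]), np.float64(0.006404563846153067))
disc [0.45272135 0.24601102 0.05      ] [0.45257605 0.24837432 0.05      ]
jars [0.37412389 0.01341173 0.096     ] [0.37028342 0.01533691 0.096     ] [ 0.41161197 -0.45071813  0.105     ] [ 0.41033468 -0.45290713  0.105     ]
```

```bash
python3 - <<'E'
from h import *
t=lambda x,y:(90+x/5-.4,165+y/5-.4); s=lambda x,y:(130+x/5-.4,245+y/5-.4)
for z in(.05,.057,.098): 
    for n,o in(('top',(90,165)),('scene',(130,245))):
        u,v=proj(n,(.4538,.2463,z)); print(z,n,((u-o[0]+.4)*5,(v-o[1]+.4)*5))
print('tray',onz('top',*t(390,178),.018))
S=cv2.imread('pics/scene0.png');T=cv2.imread('pics/top0.png')
crop(T,148,235,188,275,15,'pics/t_d.png');crop(S,205,285,250,330,13,'pics/s_d.png')
for i in range(5):
    a=.145+1.2-.6*i; P=(.4538+.025*np.cos(a),.2463+.025*np.sin(a),.098);Q=(.4538-.025*np.cos(a),.2463-.025*np.sin(a),.098)
    f=lambda n,P,o,k:tuple(int((c-o_+.5)*k) for c,o_ in zip(proj(n,P),o))
    print(.6*i,'top',f('top',P,(148,235),15),f('top',Q,(148,235),15),'scene',f('scene',P,(205,285),13),f('scene',Q,(205,285),13))
E
```

```text
0.05 top (np.float64(402.4575768562349), np.float64(452.63914426786783))
0.05 scene (np.float64(485.16819595628317), np.float64(350.00832112938485))
0.057 top (np.float64(398.3652529199172), np.float64(452.1411600680982))
0.057 scene (np.float64(483.47022941872325), np.float64(341.36377339735884))
0.098 top (np.float64(373.31180457262076), np.float64(449.0929013911898))
0.098 scene (np.float64(473.2524247853287), np.float64(289.19344892902654))
tray [0.58500697 0.26568063 0.018     ]
0.0 top (84, 256) (418, 340) scene (122, 286) (389, 180)
0.6 top (139, 170) (363, 426) scene (117, 218) (396, 247)
1.2 top (233, 129) (269, 468) scene (160, 157) (354, 310)
1.7999999999999998 top (333, 147) (169, 450) scene (236, 122) (277, 346)
2.4 top (404, 218) (97, 379) scene (318, 126) (193, 342)
```

View pics/t_d.png

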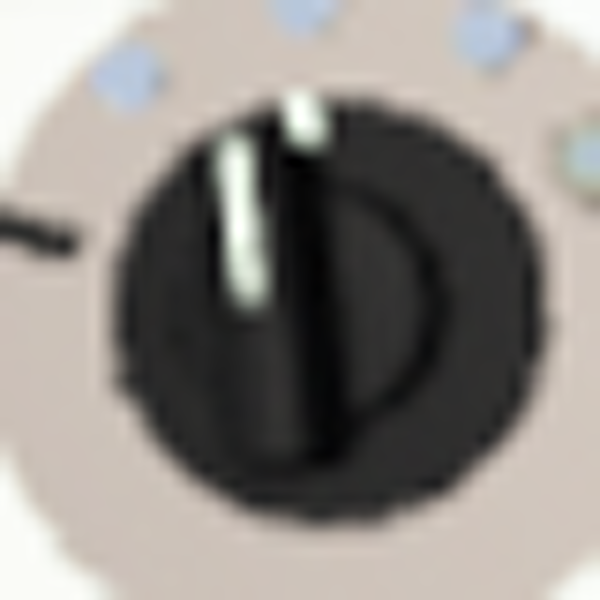

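View pics/s_d.png

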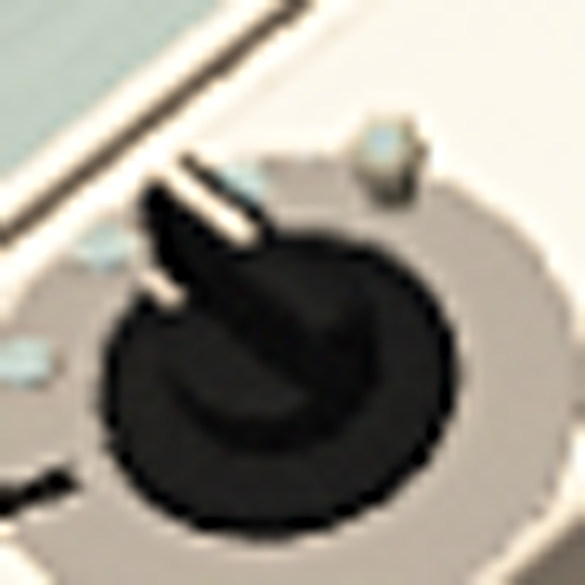

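Lids are proud on all four pots. The pointer is at the 1.2 stop (straight back), and the pin is at the last setting (2.4). I'm moving to the dial.

Emit:
{"name": "servo_tool", "arguments": {
  "plan": [
    [30,20,0,-0.03,-1],
    [58,45,0,-0.06,-1],
    [85,75,0,-0.09,-1],
    [112,106,0,-0.12,-1],
    [140,135,0,-0.15,-0.5],
    [165,168,0,-0.18,-0.3],
    [190,200,0,-0.21,-0.2],
    [210,235,0,-0.24,-0.2],
    [225,272,0,-0.27,-0.2],
    [240,310,0,-0.283,-0.2]
  ]
}}

```text
clock: 0.93
position: [0.4997, -0.2568, 0.231]
tool_rot: [-3.141, 0.0, 0.143]
force: [0.7, -0.5, -0.4]
grip_width: 0.0511
```

```bash
python3 - <<'E'
from workcell import bot
o=bot.observe(); print({k:(v.round(4) if hasattr(v,'round') else v) for k,v in o.items()})
E
```

```text
{'clock': 0.9333, 'qpos': array([ 0.4059,  0.4217, -0.0496,  1.7684,  0.0249,  0.9526, -1.0817]), 'qd': array([-0.8058, -0.1053, -0.0928,  0.1646,  0.0414, -0.06  , -1.0394]), 'joint_efforts': array([ 11.0603, -81.4445,   2.4007, -35.1436,  -0.1962,   0.37  ,
         3.0935]), 'position': array([ 0.4997, -0.2568,  0.231 ]), 'tool_rot': array([-3.1413e+00,  4.0000e-04,  1.4290e-01]), 'force': array([ 0.7322, -0.4631, -0.4018]), 'moment': array([-0.0029, -0.0395, -0.0106]), 'grip_width': 0.051125584337746305}
```

Emit:
{"name": "servo_tool", "arguments": {
  "plan": [
    [0,40,0,0,0.1],
    [0,80,0,0,0.1],
    [0,120,0,0,0.1],
    [0,160,0,0,0.1],
    [0,200,0,0,0.1],
    [-5,240,0,0,0.1],
    [-10,280,0,0,0.1],
    [-15,320,0,0,0.1],
    [-20,360,0,0,0.1],
    [-25,400,0,0,0.1]
  ]
}}

```text
clock: 1.77
position: [0.4735, 0.1431, 0.2313]
tool_rot: [3.141, 0.0, 0.145]
force: [1.1, 0.5, 0.5]
grip_width: 0.0387
```

Emit:
{"name": "servo_tool", "arguments": {
  "plan": [
    [-8,35,0,0,0.1],
    [-15,70,0,0,0.1],
    [-20,104,0,0,0.1],
    [-20,104,-30,0,0.1],
    [-20,104,-60,0,0.1],
    [-20,104,-80,0,0.1],
    [-20,104,-90,0,0.1],
    [-20,104,-90,0,0.1],
    [-20,104,-90,0,0.1],
    [-20,104,-90,0,0.1]
  ]
}}

```text
clock: 2.6
position: [0.4549, 0.2456, 0.1425]
tool_rot: [-3.141, -0.001, 0.144]
force: [0.2, 0.2, -0.3]
grip_width: 0.0386
```

```bash
python3 - <<'E'
from h import *
o=bot.observe(); print(o['position'],o['tool_rot'],o['qpos'].round(2),o['grip_width'])
crop(bot.grab_frame('top'),90,165,250,295,5,'pics/t1.png');crop(bot.grab_frame('scene'),130,225,290,360,5,'pics/s1.png')
E
```

```text
[0.45487272 0.24555187 0.14245744] [-3.14101236e+00 -1.37502700e-03  1.44429928e-01] [-0.44  0.48 -0.22  1.96  0.15  0.72 -2.18] 0.03861609789175633
```

View pics/s1.png

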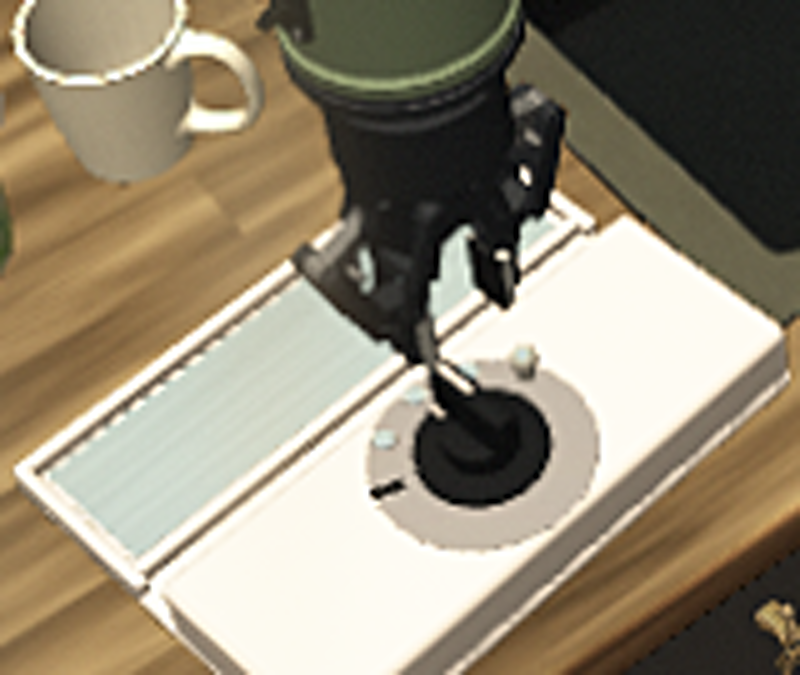

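View pics/t1.png

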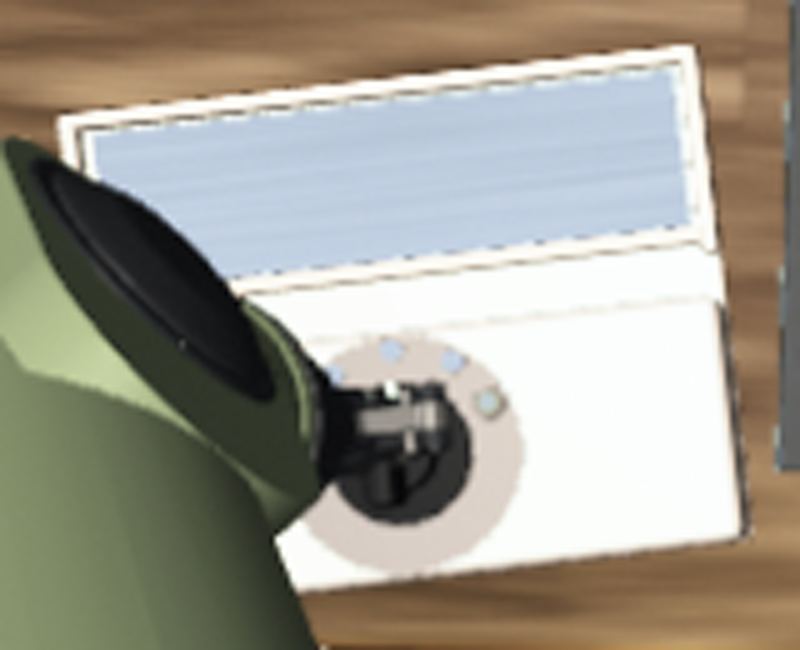

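The fingers straddle the bar, above the pin's height. Descending and closing.

Emit:
{"name": "servo_tool", "arguments": {
  "plan": [
    [0,0,-20,0,0.1],
    [0,0,-40,0,0.1],
    [0,0,-55,0,0.1],
    [0,0,-65,0,0.1],
    [0,0,-70,0,0.1],
    [0,0,-70,0,0.1],
    [0,0,-70,0,1],
    [0,0,-70,0,1],
    [0,0,-70,0,1],
    [0,0,-70,0,1]
  ],
  "squeeze": 30
}}

```text
clock: 3.53
position: [0.4547, 0.2462, 0.0723]
tool_rot: [-3.14, -0.002, 0.145]
force: [-1.9, 3.7, 7.9]
grip_width: 0.0119
```

Emit:
{"name": "servo_tool", "arguments": {
  "plan": [
    [0,0,0,0.1,1],
    [0,0,0,0.2,1],
    [0,0,0,0.3,1],
    [0,0,0,0.4,1],
    [0,0,0,0.5,1],
    [0,0,0,0.6,1],
    [0,0,0,0.7,1],
    [0,0,0,0.8,1],
    [0,0,0,0.9,1],
    [0,0,0,1.0,1]
  ]
}}

```text
clock: 4.37
position: [0.4544, 0.2468, 0.0723]
tool_rot: [3.141, -0.003, 1.15]
force: [-4.9, 4.9, 6.8]
grip_width: 0.0121
```

Emit:
{"name": "servo_tool", "arguments": {
  "plan": [
    [0,0,0,0.1,1],
    [0,0,0,0.2,1],
    [0,0,0,0.2,1],
    [0,0,0,0.2,1],
    [0,0,0,0.2,0.1],
    [0,0,0,0.2,0.1],
    [0,0,0,0.2,0.1],
    [0,0,30,0.2,0.1],
    [0,0,65,0.2,0.1],
    [0,0,105,0.2,0.1]
  ]
}}

```text
clock: 5.2
position: [0.4534, 0.2447, 0.1767]
tool_rot: [-3.139, 0.002, 1.345]
force: [0.3, -0.1, 0.4]
grip_width: 0.0384
```

Emit:
{"name": "servo_tool", "arguments": {
  "plan": [
    [0,-35,20,0.09,-1],
    [0,-75,30,0.18,-1],
    [0,-115,30,0.27,-1],
    [0,-155,30,0.36,-1],
    [0,-195,30,0.37,-1],
    [0,-235,30,0.37,-1],
    [0,-275,30,0.37,-1],
    [0,-315,30,0.37,-1],
    [0,-315,30,0.37,-1],
    [0,-315,30,0.37,-1]
  ]
}}

```text
clock: 6.03
position: [0.4539, -0.0721, 0.2063]
tool_rot: [-3.141, 0.001, 1.71]
force: [0.2, 1.6, 1.0]
grip_width: 0.0857
```

```bash
cat >look.py <<'E'
from h import *
import sys
def lids(im):
    hsv=cv2.cvtColor(im,cv2.COLOR_BGR2HSV)
    m=cv2.inRange(hsv,(8,60,190),(25,200,255))
    k,l,st,ce=cv2.connectedComponentsWithStats(m)
    for i in range(1,k):
        if 120<st[i,4]<600 and 300>ce[i][1]>150:
            print(st[i],ce[i].round(1),[onz('top',*ce[i],z)[:2].round(4).tolist() for z in(.073,.087)])
if __name__=='__main__':
    tag=sys.argv[1]
    o=bot.observe(); print(o['position'],o['tool_rot'],o['qpos'].round(2),o['force'].round(1),o['grip_width'])
    a,b=bot.grab_frame('top'),bot.grab_frame('scene')
    cv2.imwrite(f'pics/top_{tag}.png',a);cv2.imwrite(f'pics/scene_{tag}.png',b);lids(a)
E
python3 look.py a
```

```text
[ 0.45390325 -0.0720574   0.20626586] [-3.14120608e+00  5.82454620e-04  1.71006872e+00] [ 0.57  0.36 -0.67  2.02  0.29  0.86 -0.12] [0.2 1.6 1. ] 0.08570236201522566
[425 266  21  22 359] [434.8 276.7] [[0.4186, -0.361], [0.4187, -0.357]]
[385 268  21  22 357] [394.6 278.4] [[0.4125, -0.2688], [0.4127, -0.266]]
```

View pics/top_a.png

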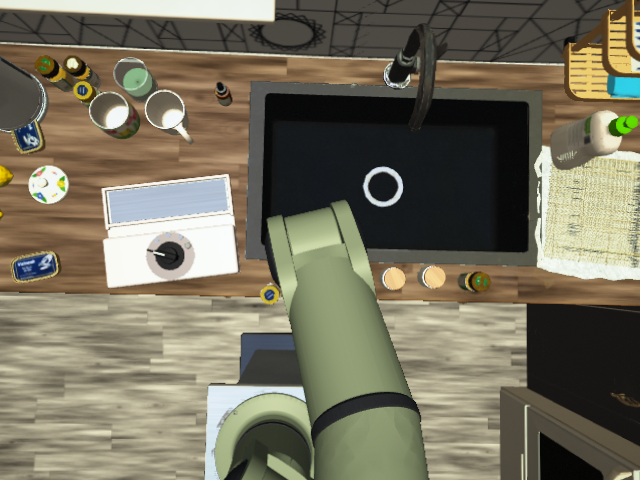

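View pics/scene_a.png

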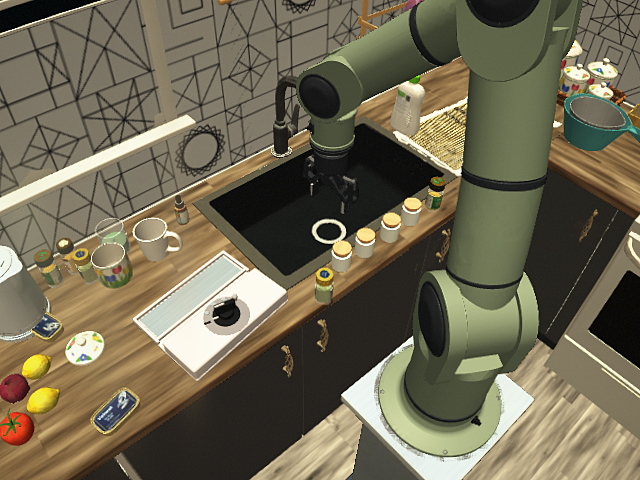

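The dial's pointer is at the long bar, so it is off. The pots have not moved. I'm grasping pot 1 at (0.4215, -0.092).

Emit:
{"name": "servo_tool", "arguments": {
  "plan": [
    [-15,-10,-20,0,-1],
    [-32,-20,-50,0,-1],
    [-32,-20,-75,0,-1],
    [-32,-20,-75,0,-1],
    [-32,-20,-75,0,-1],
    [-32,-20,-75,0,-1],
    [-32,-20,-75,0,-1],
    [-32,-20,-75,0,-1],
    [-32,-20,-75,0,-1],
    [-32,-20,-75,0,-1]
  ]
}}

```text
clock: 6.97
position: [0.4226, -0.0897, 0.1318]
tool_rot: [3.141, 0.0, 1.715]
force: [0.6, -0.9, -0.3]
grip_width: 0.0851
```

```bash
python3 look.py b; python3 - <<'E'
from h import *
crop(cv2.imread('pics/scene_b.png'),290,150,450,310,3.7,'pics/sb.png')
E
```

```text
[ 0.42261429 -0.08970271  0.13180851] [3.14076969e+00 4.25362767e-04 1.71470685e+00] [ 0.56  0.43 -0.61  2.16  0.4   0.66 -0.19] [ 0.6 -0.9 -0.3] 0.08508433019790573
[425 266  21  22 358] [434.8 276.6] [[0.4187, -0.361], [0.4188, -0.357]]
[385 268  21  22 357] [394.6 278.4] [[0.4125, -0.2688], [0.4127, -0.266]]
```

View pics/sb.png

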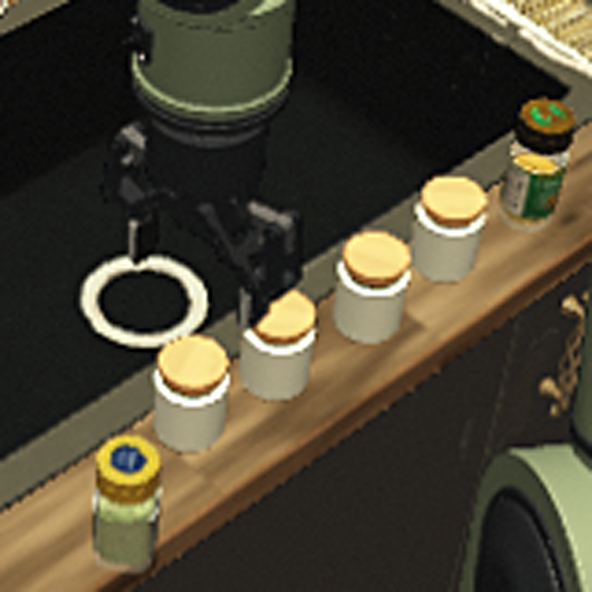

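Emit:
{"name": "servo_tool", "arguments": {
  "plan": [
    [-1,-2,-30,0,-1],
    [-1,-2,-60,0,-1],
    [-1,-2,-90,0,-1],
    [-1,-2,-105,0,-1],
    [-1,-2,-109,0,-1],
    [-1,-2,-109,0,-1],
    [-1,-2,-109,0,0.6],
    [-1,-2,-109,0,0.6],
    [-1,-2,-109,0,0.6],
    [-1,-2,-109,0,0.6]
  ],
  "squeeze": 40
}}

```text
clock: 7.9
position: [0.422, -0.092, 0.0235]
tool_rot: [3.14, 0.001, 1.714]
force: [-1.5, 0.8, 16.6]
grip_width: 0.0509
```

Emit:
{"name": "servo_tool", "arguments": {
  "plan": [
    [0,0,0,0,0.6],
    [0,0,20,0,0.6],
    [0,0,50,0,0.6],
    [0,0,80,0,0.6],
    [0,0,110,0,0.6],
    [0,0,140,0,0.6],
    [0,0,150,0,0.6],
    [0,0,150,0,0.6],
    [0,0,150,0,0.6],
    [0,0,150,0,0.6]
  ]
}}

```text
clock: 8.73
position: [0.4206, -0.0918, 0.1712]
tool_rot: [-3.14, -0.0, 1.715]
force: [-0.0, -0.0, -2.9]
grip_width: 0.0507
```

```bash
python3 look.py c; python3 - <<'E'
from h import *
crop(cv2.imread('pics/scene_c.png'),250,110,450,310,3,'pics/sc.png')
E
```

```text
[ 0.42061058 -0.09178262  0.17122979] [-3.14021052e+00 -3.71846300e-04  1.71451465e+00] [ 0.62  0.37 -0.67  2.12  0.33  0.75 -0.11] [-0.  -0.  -2.9] 0.05069103913520994
[425 266  21  22 359] [434.8 276.7] [[0.4186, -0.361], [0.4187, -0.357]]
[385 268  21  22 357] [394.6 278.4] [[0.4125, -0.2688], [0.4127, -0.266]]
```

View pics/sc.png

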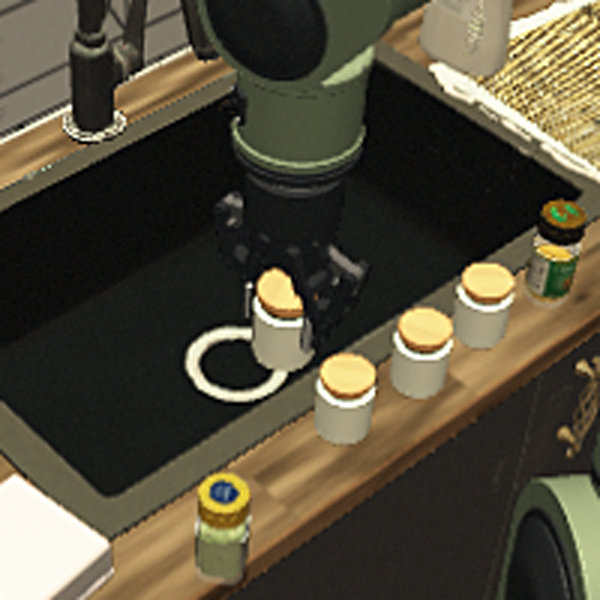

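Pot 1 is held, and the force shows its weight (about 2.9 N). Carrying it to the far slot (0.571, 0.364).

Emit:
{"name": "servo_tool", "arguments": {
  "plan": [
    [13,36,0,0,0.6],
    [26,73,0,0,0.6],
    [39,110,0,0,0.6],
    [52,147,0,0,0.6],
    [65,184,0,0,0.6],
    [78,221,0,0,0.6],
    [91,258,0,0,0.6],
    [104,295,0,0,0.6],
    [116,332,0,0,0.6],
    [128,369,0,0,0.6]
  ]
}}

```text
clock: 9.67
position: [0.549, 0.2792, 0.1706]
tool_rot: [-3.139, 0.001, 1.715]
force: [0.0, -0.1, -1.4]
grip_width: 0.0503
```

Emit:
{"name": "servo_tool", "arguments": {
  "plan": [
    [8,30,0,0,0.6],
    [15,60,0,0,0.6],
    [22,87,0,0,0.6],
    [22,87,0,0,0.6],
    [22,87,-30,0,0.6],
    [22,87,-60,0,0.6],
    [22,87,-80,0,0.6],
    [22,87,-95,0,0.6],
    [22,87,-95,0,0.6],
    [22,87,-95,0,0.6]
  ]
}}

```text
clock: 10.5
position: [0.5708, 0.3644, 0.0766]
tool_rot: [-3.14, 0.0, 1.715]
force: [0.1, 0.8, -1.5]
grip_width: 0.0504
```

```bash
python3 look.py d; python3 - <<'E'
from h import *
crop(cv2.imread('pics/scene_d.png'),100,170,300,390,2.7,'pics/sd.png')
crop(cv2.imread('pics/top_d.png'),80,120,280,300,3,'pics/td.png')
E
```

```text
[0.57082925 0.36440375 0.0765962 ] [-3.14013608e+00  4.24059060e-04  1.71506320e+00] [-0.31  0.84 -0.58  1.54  0.53  0.93 -0.91] [ 0.1  0.8 -1.5] 0.050425238918209575
[208 155  40   9 198] [232.  159.1] [[0.676, 0.1088], [0.6728, 0.1067]]
[343 265  21  22 356] [353.4 275.4] [[0.4172, -0.1747], [0.4173, -0.1731]]
[425 265  21  24 372] [434.8 276.7] [[0.4186, -0.3611], [0.4187, -0.3572]]
[385 268  35  23 437] [397.2 279.5] [[0.4101, -0.2749], [0.4103, -0.272]]
```

View pics/sd.png

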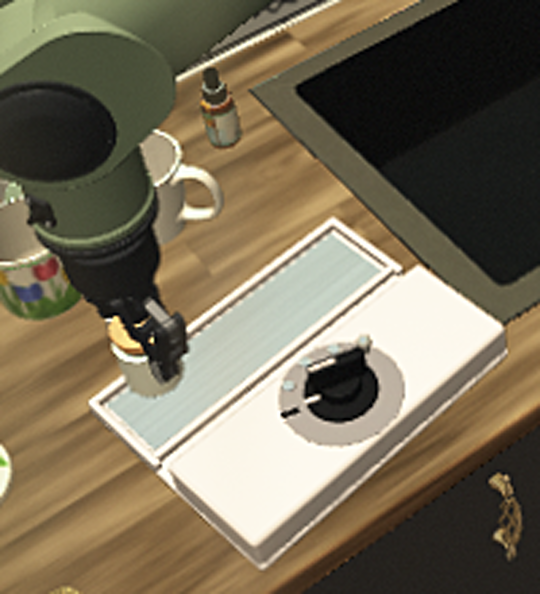

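Emit:
{"name": "servo_tool", "arguments": {
  "plan": [
    [0,0,-15,0,0.6],
    [0,0,-28,0,0.6],
    [0,0,-34,0,0.6],
    [0,0,-37,0,0.6],
    [0,0,-39,0,0.6],
    [0,0,-40,0,0.6],
    [0,0,-40,0,0.6],
    [0,0,-40,0,0.6],
    [0,0,-40,0,0.6],
    [0,0,-40,0,0.6]
  ]
}}

```text
clock: 11.43
position: [0.5714, 0.3646, 0.0377]
tool_rot: [3.141, -0.0, 1.715]
force: [-2.5, -1.8, 5.0]
grip_width: 0.0509
```

Emit:
{"name": "servo_tool", "arguments": {
  "plan": [
    [0,0,0,0,-0.6],
    [0,0,0,0,-0.6],
    [0,0,0,0,-0.6],
    [0,0,0,0,-0.6],
    [0,0,30,0,-0.6],
    [0,0,60,0,-0.6],
    [0,0,90,0,-0.6],
    [0,0,100,0,1],
    [0,0,100,0,1],
    [0,0,100,0,1]
  ]
}}

```text
clock: 12.27
position: [0.5715, 0.3642, 0.1374]
tool_rot: [3.141, -0.0, 1.715]
force: [-0.0, -0.8, -0.2]
grip_width: 0.0326
```

Emit:
{"name": "servo_tool", "arguments": {
  "plan": [
    [0,0,0,0,1],
    [0,0,0,0,1],
    [0,0,0,0,1],
    [0,0,0,0,1],
    [0,0,0,0,1],
    [0,0,0,0,1],
    [0,0,0,0,1],
    [0,0,0,0,1],
    [0,0,0,0,1],
    [0,0,0,0,1]
  ]
}}

```text
clock: 13.1
position: [0.5713, 0.3643, 0.1373]
tool_rot: [3.142, 0.0, 1.715]
force: [-0.7, 0.8, -0.8]
grip_width: 0.0002
```

```bash
python3 look.py e; python3 - <<'E'
from h import *
crop(cv2.imread('pics/scene_e.png'),100,170,300,390,2.7,'pics/se.png')
E
```

```text
[0.57128997 0.36430584 0.13731923] [3.14155138e+00 2.86751029e-05 1.71472555e+00] [-0.29  0.77 -0.61  1.51  0.49  1.02 -0.88] [-0.7  0.8 -0.8] 0.0001518331665164496
[214 156  33   7 174] [233.5 159.2] [[0.676, 0.1053], [0.6728, 0.1034]]
[343 265  21  22 357] [353.4 275.3] [[0.4173, -0.1746], [0.4173, -0.1731]]
[425 265  21  24 369] [434.8 276.8] [[0.4184, -0.3611], [0.4185, -0.3571]]
[385 268  30  22 394] [395.7 279.2] [[0.4107, -0.2714], [0.4109, -0.2686]]
```

View pics/se.png

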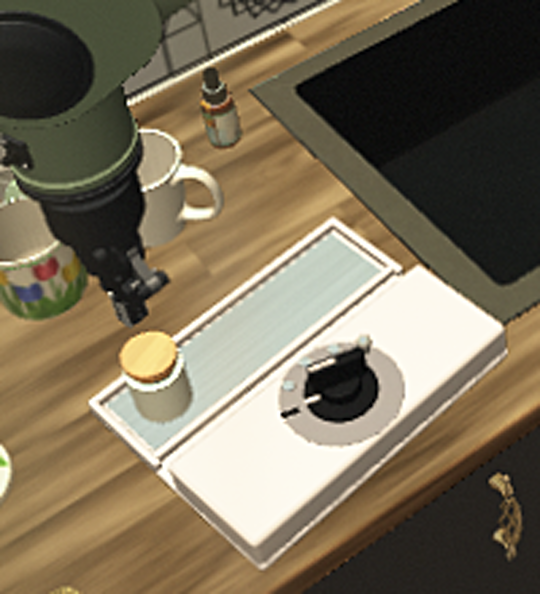

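Pot 1 stands in the tray. Pressing its lid with the shut fingers.

Emit:
{"name": "servo_tool", "arguments": {
  "plan": [
    [0,0,-25,0,1],
    [0,0,-42,0,1],
    [0,0,-48,0,1],
    [0,0,-51,0,1],
    [0,0,-54,0,1],
    [0,0,-57,0,1],
    [0,0,-58,0,1],
    [0,0,-59,0,1],
    [0,0,-60,0,1],
    [0,0,-60,0,1]
  ]
}}

```text
clock: 14.03
position: [0.5721, 0.3651, 0.0803]
tool_rot: [3.139, -0.001, 1.714]
force: [-6.1, -6.1, 24.7]
grip_width: 0.0003
```

Force 24.7 N with the TCP at z = 0.080, so the lid is home. Next is pot 2.

Emit:
{"name": "servo_tool", "arguments": {
  "plan": [
    [0,0,30,0,1],
    [0,0,65,0,-1],
    [0,-20,95,0,-1],
    [-3,-58,95,0,-1],
    [-12,-96,95,0,-1],
    [-21,-135,95,0,-1],
    [-30,-174,95,0,-1],
    [-40,-212,95,0,-1],
    [-50,-250,95,0,-1],
    [-60,-288,95,0,-1]
  ]
}}

```text
clock: 14.87
position: [0.5109, 0.0748, 0.1733]
tool_rot: [3.14, 0.0, 1.715]
force: [0.9, -0.5, -0.4]
grip_width: 0.0854
```

Emit:
{"name": "servo_tool", "arguments": {
  "plan": [
    [-12,-36,0,0,-1],
    [-24,-72,0,0,-1],
    [-36,-108,0,0,-1],
    [-48,-144,0,0,-1],
    [-60,-180,0,0,-1],
    [-72,-216,0,0,-1],
    [-84,-240,0,0,-1],
    [-95,-248,-20,0,-1],
    [-95,-248,-40,0,-1],
    [-95,-248,-40,0,-1]
  ]
}}

```text
clock: 15.7
position: [0.415, -0.1722, 0.1308]
tool_rot: [-3.14, -0.001, 1.713]
force: [-0.6, 1.0, -0.1]
grip_width: 0.0851
```

```bash
python3 look.py f; python3 - <<'E'
from h import *
crop(cv2.imread('pics/scene_f.png'),250,110,450,310,3,'pics/sf.png')
E
```

```text
[ 0.41501096 -0.17221195  0.13084743] [-3.13969874e+00 -7.22271068e-04  1.71318622e+00] [ 0.75  0.46 -0.62  2.11  0.42  0.69 -0.01] [-0.6  1.  -0.1] 0.08509697819614487
[117 192  21  21 358] [127.2 202.3] [[0.57, 0.3402], [0.5681, 0.3352]]
[429 266  17  22 260] [437.1 275.8] [[0.4208, -0.3664], [0.4208, -0.3624]]
```

View pics/scene_f.png

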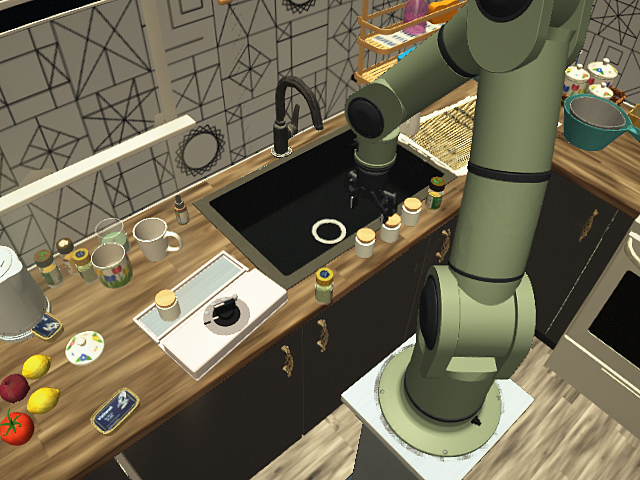

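Pot 1's lid in the tray now reads y≈0.338, not 0.364. I'm checking whether it was knocked.

```bash
python3 - <<'E'
from h import *
a=cv2.imread('pics/scene_f.png')
crop(a,130,250,290,380,5,'pics/sf.png')
print(proj('scene',(.5695,.338,.08)),proj('scene',(.571,.364,.08)),proj('scene',(.571,.364,.087)))
print(onz('scene',155.6,302.6,.087),onz('scene',167,298,.08), onz('top',127.2,202.3,.08))
E
```

```text
(np.float64(165.20855781860521), np.float64(296.7014167312059)) (np.float64(155.2288579455595), np.float64(302.0245871113999)) (np.float64(154.58839737346617), np.float64(300.2282107533161))
[0.56344069 0.36556352 0.087     ] [0.56343758 0.33666233 0.08      ] [0.56901678 0.33768092 0.08      ]
```

View pics/sf.png

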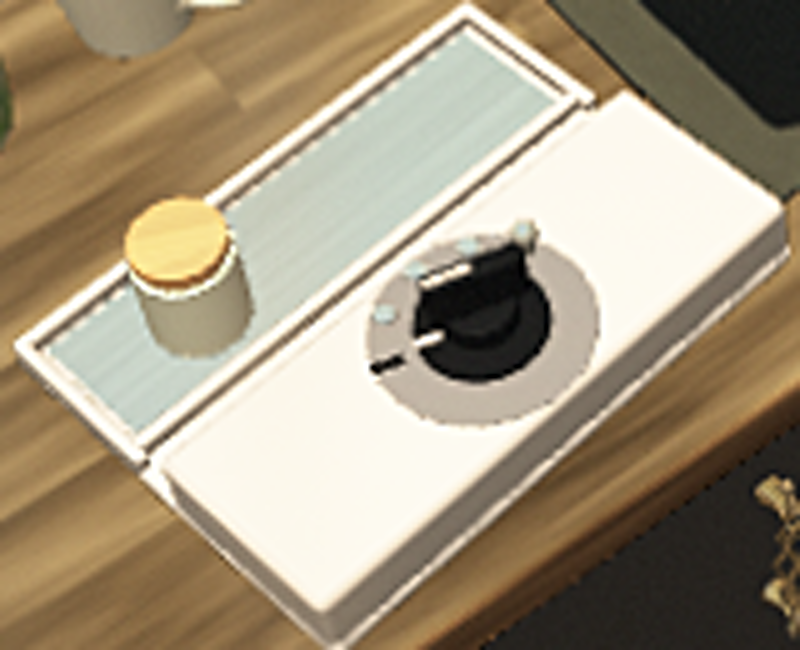

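Pot 1 was knocked about 27 mm along the tray, but it is upright with its lid home. I'll move it back later. The worktop pots have not moved, so I'm picking pot 2.

Emit:
{"name": "servo_tool", "arguments": {
  "plan": [
    [1,-1,-30,0,-1],
    [1,-1,-60,0,-1],
    [1,-1,-90,0,-1],
    [1,-1,-105,0,-1],
    [1,-1,-108,0,-1],
    [1,-1,-108,0,-1],
    [1,-1,-108,0,0.6],
    [1,-1,-108,0,0.6],
    [1,-1,-108,0,0.6],
    [1,-1,-108,0,0.6]
  ]
}}

```text
clock: 16.63
position: [0.418, -0.1731, 0.0257]
tool_rot: [3.14, 0.001, 1.714]
force: [-3.1, 1.8, 21.6]
grip_width: 0.0508
```

Emit:
{"name": "servo_tool", "arguments": {
  "plan": [
    [0,0,0,0,0.6],
    [0,0,20,0,0.6],
    [0,0,50,0,0.6],
    [0,0,80,0,0.6],
    [0,0,115,0,0.6],
    [0,0,150,0,0.6],
    [0,5,160,0,0.6],
    [5,35,160,0,0.6],
    [15,70,160,0,0.6],
    [27,105,160,0,0.6]
  ]
}}

```text
clock: 17.47
position: [0.4439, -0.0672, 0.1849]
tool_rot: [3.141, 0.001, 1.712]
force: [1.0, -0.8, -3.0]
grip_width: 0.0507
```

Emit:
{"name": "servo_tool", "arguments": {
  "plan": [
    [20,30,0,0,0.6],
    [40,60,0,0,0.6],
    [60,90,0,0,0.6],
    [80,120,0,0,0.6],
    [100,150,0,0,0.6],
    [120,180,0,0,0.6],
    [138,208,0,0,0.6],
    [156,235,0,0,0.6],
    [156,235,-35,0,0.6],
    [156,235,-70,0,0.6]
  ]
}}

```text
clock: 18.3
position: [0.6013, 0.1699, 0.1147]
tool_rot: [3.138, -0.001, 1.717]
force: [0.8, -1.6, -3.4]
grip_width: 0.0513
```

Emit:
{"name": "servo_tool", "arguments": {
  "plan": [
    [0,0,-30,0,0.6],
    [0,0,-45,0,0.6],
    [0,0,-55,0,0.6],
    [0,0,-65,0,0.6],
    [0,0,-70,0,0.6],
    [0,0,-73,0,0.6],
    [0,0,-75,0,0.6],
    [0,0,-76,0,0.6],
    [0,0,-76,0,0.6],
    [0,0,-76,0,0.6]
  ]
}}

```text
clock: 19.13
position: [0.6008, 0.1675, 0.0399]
tool_rot: [3.14, 0.0, 1.715]
force: [-4.7, -2.1, 10.1]
grip_width: 0.0506
```

Floor contact confirmed. Releasing, rising, then closing to press the lid.

Emit:
{"name": "servo_tool", "arguments": {
  "plan": [
    [0,0,0,0,-0.6],
    [0,0,0,0,-0.6],
    [0,0,0,0,-0.6],
    [0,0,0,0,-0.6],
    [0,0,30,0,-0.6],
    [0,0,60,0,-0.6],
    [0,0,90,0,-0.6],
    [0,0,100,0,1],
    [0,0,100,0,1],
    [0,0,100,0,1]
  ]
}}

```text
clock: 19.97
position: [0.6004, 0.1671, 0.1384]
tool_rot: [3.141, 0.0, 1.714]
force: [-0.1, 0.2, -1.1]
grip_width: 0.0327
```

Emit:
{"name": "servo_tool", "arguments": {
  "plan": [
    [0,0,0,0,1],
    [0,0,0,0,1],
    [0,0,-25,0,1],
    [0,0,-42,0,1],
    [0,0,-50,0,1],
    [0,0,-54,0,1],
    [0,0,-57,0,1],
    [0,0,-60,0,1],
    [0,0,-62,0,1],
    [0,0,-62,0,1]
  ]
}}

```text
clock: 20.8
position: [0.6015, 0.1682, 0.0801]
tool_rot: [3.138, 0.0, 1.715]
force: [-13.8, -6.8, 49.5]
grip_width: 0.0001
```

Emit:
{"name": "servo_tool", "arguments": {
  "plan": [
    [0,0,30,0,1],
    [0,0,65,0,-1],
    [0,0,85,0,-1],
    [-6,35,85,0,-1],
    [-13,70,85,0,-1],
    [-20,110,85,0,-1],
    [-27,145,85,0,-1],
    [-31,170,85,0,-1],
    [-31,170,65,0,-1],
    [-31,170,65,0,-1]
  ]
}}

```text
clock: 21.63
position: [0.5676, 0.3385, 0.1391]
tool_rot: [-3.139, 0.001, 1.718]
force: [-0.1, -1.0, -1.0]
grip_width: 0.0855
```

```bash
python3 look.py g; python3 - <<'E'
from h import *
crop(cv2.imread('pics/scene_g.png'),110,200,310,380,3.2,'pics/sg.png')
E
```

```text
[0.56757073 0.33853971 0.1391406 ] [-3.13898164e+00  5.79543288e-04  1.71769272e+00] [-0.23  0.75 -0.64  1.55  0.5   1.01 -0.86] [-0.1 -1.  -1. ] 0.08546648609843568
[208 155  39   9 195] [232.  159.2] [[0.6759, 0.1087], [0.6727, 0.1067]]
[195 180  22  22 350] [205.3 191. ] [[0.6008, 0.1668], [0.5986, 0.164]]
[425 265  21  24 371] [434.8 276.7] [[0.4185, -0.3611], [0.4186, -0.3572]]
[385 268  34  23 434] [397.1 279.5] [[0.4103, -0.2746], [0.4104, -0.2718]]
```

View pics/sg.png

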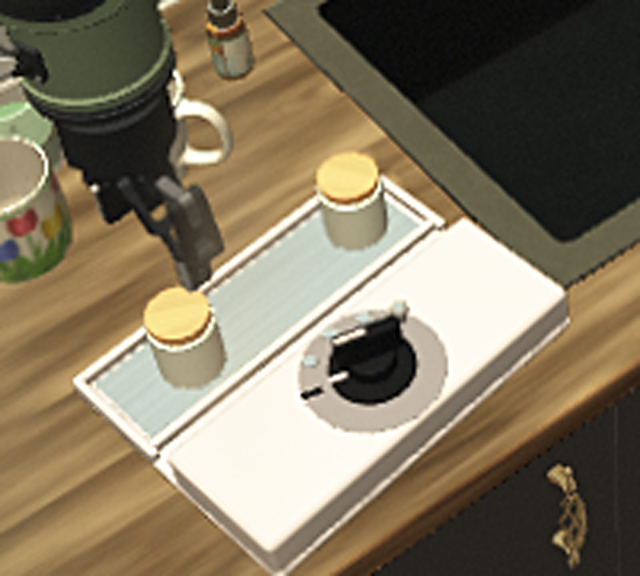

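Emit:
{"name": "servo_tool", "arguments": {
  "plan": [
    [1,0,-30,0,-1],
    [1,0,-60,0,-1],
    [1,0,-85,0,-1],
    [1,0,-98,0,-1],
    [1,0,-98,0,-1],
    [1,0,-98,0,0.6],
    [1,0,-98,0,0.6],
    [1,0,-98,0,0.6],
    [1,0,-98,0,0.6],
    [1,0,-98,0,0.6]
  ]
}}

```text
clock: 22.57
position: [0.5711, 0.3377, 0.0453]
tool_rot: [3.139, -0.001, 1.714]
force: [-1.2, -2.1, 9.6]
grip_width: 0.0501
```

Emit:
{"name": "servo_tool", "arguments": {
  "plan": [
    [0,0,5,0,0.6],
    [0,0,8,0,0.6],
    [-1,7,8,0,0.6],
    [-2,14,8,0,0.6],
    [-3,20,8,0,0.6],
    [-4,26,8,0,0.6],
    [-4,26,3,0,0.6],
    [-4,26,0,0,0.6],
    [-4,26,-1,0,0.6],
    [-4,26,-1,0,0.6]
  ]
}}

```text
clock: 23.4
position: [0.5658, 0.3652, 0.0445]
tool_rot: [3.141, -0.002, 1.716]
force: [-12.8, -3.4, 36.5]
grip_width: 0.0503
```

Emit:
{"name": "servo_tool", "arguments": {
  "plan": [
    [2,0,4,0,0.6],
    [4,0,5,0,0.6],
    [4,0,5,0,0.6],
    [4,0,5,0,-0.6],
    [4,0,5,0,-0.6],
    [4,0,5,0,-0.6],
    [4,0,5,0,-0.6],
    [4,0,35,0,-0.6],
    [4,0,70,0,-0.6],
    [4,0,100,0,-1]
  ]
}}

```text
clock: 24.23
position: [0.57, 0.3634, 0.1437]
tool_rot: [-3.141, -0.0, 1.715]
force: [0.7, 0.8, 0.8]
grip_width: 0.0785
```

Emit:
{"name": "servo_tool", "arguments": {
  "plan": [
    [0,-30,20,0,-1],
    [-10,-70,30,0,-1],
    [-20,-110,30,0,-1],
    [-30,-150,30,0,-1],
    [-40,-188,30,0,-1],
    [-50,-226,30,0,-1],
    [-60,-264,30,0,-1],
    [-70,-302,30,0,-1],
    [-80,-340,30,0,-1],
    [-90,-376,30,0,-1]
  ]
}}

```text
clock: 25.07
position: [0.4794, -0.0147, 0.1724]
tool_rot: [3.141, 0.0, 1.714]
force: [1.2, -0.9, 0.6]
grip_width: 0.0855
```

```bash
python3 look.py h; python3 - <<'E'
from h import *
crop(cv2.imread('pics/scene_h.png'),110,200,310,380,3.2,'pics/sh.png')
E
```

```text
[ 0.47942635 -0.01467383  0.17239651] [3.14139708e+00 4.66909860e-04 1.71445323e+00] [ 0.45  0.45 -0.7   2.01  0.4   0.82 -0.33] [ 1.2 -0.9  0.6] 0.0855265002316617
[195 180  22  22 355] [205.4 190.9] [[0.6012, 0.1666], [0.599, 0.1638]]
[105 191  22  22 361] [115.8 201.7] [[0.5706, 0.3655], [0.5688, 0.3602]]
[425 266  21  22 360] [434.8 276.7] [[0.4186, -0.361], [0.4187, -0.3571]]
[385 268  21  22 356] [394.6 278.4] [[0.4125, -0.2688], [0.4126, -0.266]]
```

View pics/sh.png

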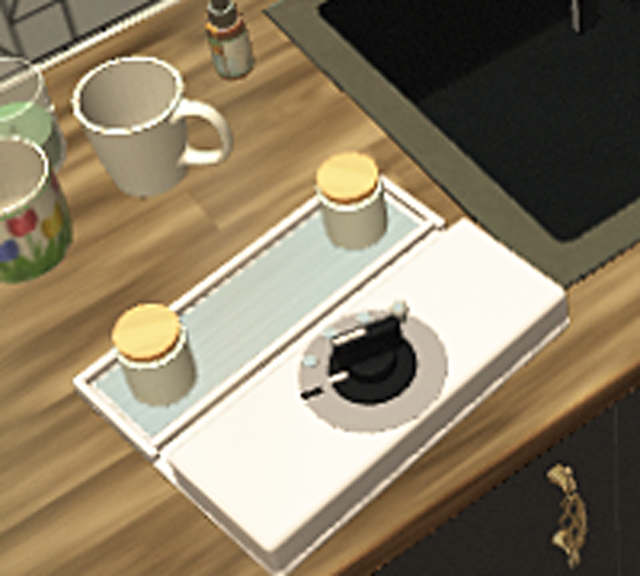

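Both pots are upright in place (lids at (0.569, 0.363) and (0.600, 0.165)). Next is pot 3 at (0.412, -0.267).

Emit:
{"name": "servo_tool", "arguments": {
  "plan": [
    [-10,-38,0,0,-1],
    [-20,-76,0,0,-1],
    [-30,-114,0,0,-1],
    [-40,-152,0,0,-1],
    [-50,-190,0,0,-1],
    [-60,-228,0,0,-1],
    [-67,-252,0,0,-1],
    [-67,-252,-30,0,-1],
    [-67,-252,-42,0,-1],
    [-67,-252,-42,0,-1]
  ]
}}

```text
clock: 26.0
position: [0.4123, -0.2634, 0.1282]
tool_rot: [-3.139, -0.003, 1.716]
force: [-0.6, 1.0, -0.2]
grip_width: 0.0853
```

```bash
python3 look.py i; python3 - <<'E'
from h import *
crop(cv2.imread('pics/scene_i.png'),320,110,460,270,3.7,'pics/si.png')
E
```

```text
[ 0.41228892 -0.26338891  0.12818445] [-3.13895682e+00 -2.96262723e-03  1.71551882e+00] [ 0.92  0.52 -0.62  2.02  0.44  0.74  0.17] [-0.6  1.  -0.2] 0.0853281269284393
[195 180  22  22 354] [205.4 190.8] [[0.6013, 0.1666], [0.599, 0.1638]]
[105 191  22  22 361] [115.8 201.7] [[0.5706, 0.3655], [0.5688, 0.3602]]
[385 268  10  22 136] [389.1 277.9] [[0.4133, -0.2563], [0.4135, -0.2537]]
```

View pics/si.png

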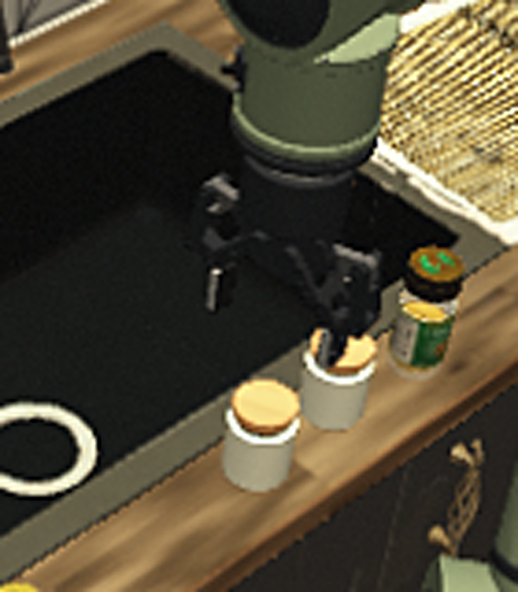

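Emit:
{"name": "servo_tool", "arguments": {
  "plan": [
    [0,0,-30,0,-1],
    [0,0,-60,0,-1],
    [0,0,-90,0,-1],
    [0,0,-102,0,-1],
    [0,0,-105,0,-1],
    [0,0,-105,0,-1],
    [0,0,-105,0,0.6],
    [0,0,-105,0,0.6],
    [0,0,-105,0,0.6],
    [0,0,-105,0,0.6]
  ]
}}

```text
clock: 26.93
position: [0.4138, -0.2652, 0.0267]
tool_rot: [3.14, 0.002, 1.714]
force: [-1.9, 0.2, 15.7]
grip_width: 0.0508
```

Emit:
{"name": "servo_tool", "arguments": {
  "plan": [
    [0,0,0,0,0.6],
    [0,0,20,0,0.6],
    [0,0,50,0,0.6],
    [0,0,85,0,0.6],
    [0,0,120,0,0.6],
    [0,0,150,0,0.6],
    [0,5,160,0,0.6],
    [5,35,160,0,0.6],
    [15,70,160,0,0.6],
    [27,105,160,0,0.6]
  ]
}}

```text
clock: 27.77
position: [0.4396, -0.1591, 0.1856]
tool_rot: [3.142, 0.001, 1.712]
force: [1.2, -0.2, -1.9]
grip_width: 0.0506
```

Emit:
{"name": "servo_tool", "arguments": {
  "plan": [
    [11,37,0,0,0.6],
    [22,74,0,0,0.6],
    [34,111,0,0,0.6],
    [45,148,0,0,0.6],
    [56,185,0,0,0.6],
    [68,222,0,0,0.6],
    [79,259,0,0,0.6],
    [91,296,0,0,0.6],
    [102,333,0,0,0.6],
    [113,370,0,0,0.6]
  ]
}}

```text
clock: 28.6
position: [0.5532, 0.2121, 0.1852]
tool_rot: [-3.141, 0.0, 1.715]
force: [0.4, -0.8, -2.1]
grip_width: 0.0506
```

Emit:
{"name": "servo_tool", "arguments": {
  "plan": [
    [9,30,0,0,0.6],
    [18,60,0,0,0.6],
    [27,87,0,0,0.6],
    [27,87,0,0,0.6],
    [27,87,-30,0,0.6],
    [27,87,-60,0,0.6],
    [27,87,-80,0,0.6],
    [27,87,-95,0,0.6],
    [27,87,-95,0,0.6],
    [27,87,-95,0,0.6]
  ]
}}

```text
clock: 29.43
position: [0.5802, 0.2974, 0.0905]
tool_rot: [-3.141, -0.0, 1.715]
force: [0.3, 0.1, -1.8]
grip_width: 0.0505
```

```bash
python3 look.py j; python3 - <<'E'
from h import *
crop(cv2.imread('pics/scene_j.png'),110,200,310,380,3.2,'pics/sj.png')
E
```

```text
[0.58015766 0.29739989 0.09046019] [-3.14105833e+00 -3.78543428e-05  1.71477708e+00] [-0.17  0.8  -0.63  1.61  0.56  0.92 -0.85] [ 0.3  0.1 -1.8] 0.05052897701420497
[201 155  47   9 237] [231. 159.] [[0.6762, 0.1112], [0.673, 0.1091]]
[195 180  22  22 348] [205.4 191.1] [[0.6008, 0.1667], [0.5985, 0.1639]]
[425 265  21  24 374] [434.8 276.6] [[0.4187, -0.3612], [0.4188, -0.3572]]
```

View pics/sj.png

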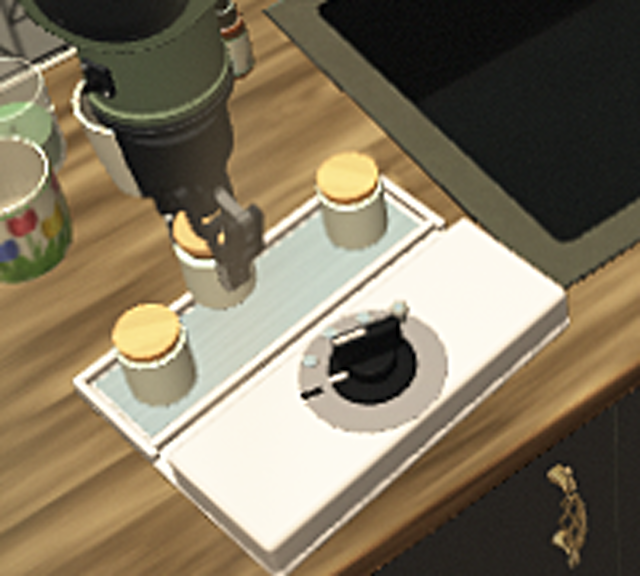

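Emit:
{"name": "servo_tool", "arguments": {
  "plan": [
    [0,0,-20,0,0.6],
    [0,0,-35,0,0.6],
    [0,0,-43,0,0.6],
    [0,0,-46,0,0.6],
    [0,0,-48,0,0.6],
    [0,0,-50,0,0.6],
    [0,0,-51,0,0.6],
    [0,0,-51,0,0.6],
    [0,0,-51,0,0.6],
    [0,0,-51,0,0.6]
  ]
}}

```text
clock: 30.37
position: [0.5805, 0.2976, 0.0408]
tool_rot: [3.141, -0.0, 1.715]
force: [-4.4, -2.8, 12.2]
grip_width: 0.0505
```

Emit:
{"name": "servo_tool", "arguments": {
  "plan": [
    [0,0,0,0,-0.6],
    [0,0,0,0,-0.6],
    [0,0,0,0,-0.6],
    [0,0,0,0,-0.6],
    [0,0,30,0,-0.6],
    [0,0,60,0,-0.6],
    [0,0,90,0,-0.6],
    [0,0,100,0,1],
    [0,0,100,0,1],
    [0,0,100,0,1]
  ]
}}

```text
clock: 31.2
position: [0.5804, 0.2972, 0.1394]
tool_rot: [3.141, 0.0, 1.715]
force: [0.2, -0.7, -1.2]
grip_width: 0.0327
```

Emit:
{"name": "servo_tool", "arguments": {
  "plan": [
    [0,0,0,0,1],
    [0,0,0,0,1],
    [0,0,-25,0,1],
    [0,0,-42,0,1],
    [0,0,-50,0,1],
    [0,0,-54,0,1],
    [0,0,-57,0,1],
    [0,0,-60,0,1],
    [0,0,-61,0,1],
    [0,0,-61,0,1]
  ]
}}

```text
clock: 32.03
position: [0.5807, 0.298, 0.0803]
tool_rot: [3.14, -0.0, 1.715]
force: [-5.7, -5.0, 22.3]
grip_width: -0.0
```

Lid 3 is home (22 N at z = 0.080). Next is pot 4.

Emit:
{"name": "servo_tool", "arguments": {
  "plan": [
    [0,0,30,0,1],
    [0,0,65,0,-1],
    [0,-20,95,0,-1],
    [-5,-58,95,0,-1],
    [-14,-96,95,0,-1],
    [-23,-135,95,0,-1],
    [-32,-174,95,0,-1],
    [-42,-212,95,0,-1],
    [-52,-250,95,0,-1],
    [-62,-288,95,0,-1]
  ]
}}

```text
clock: 32.87
position: [0.5177, 0.0077, 0.1738]
tool_rot: [3.141, 0.0, 1.715]
force: [1.5, -0.2, -0.1]
grip_width: 0.0856
```

Emit:
{"name": "servo_tool", "arguments": {
  "plan": [
    [-10,-38,0,0,-1],
    [-20,-76,0,0,-1],
    [-30,-114,0,0,-1],
    [-40,-152,0,0,-1],
    [-50,-190,0,0,-1],
    [-60,-228,0,0,-1],
    [-70,-266,0,0,-1],
    [-80,-304,0,0,-1],
    [-90,-340,0,0,-1],
    [-101,-367,0,0,-1]
  ]
}}

```text
clock: 33.7
position: [0.4164, -0.3608, 0.1737]
tool_rot: [3.141, 0.001, 1.713]
force: [-0.7, 0.1, -0.1]
grip_width: 0.0851
```

```bash
python3 look.py k; python3 - <<'E'
from h import *
crop(cv2.imread('pics/scene_k.png'),320,110,460,270,3.7,'pics/sk.png')
crop(cv2.imread('pics/scene_k.png'),110,200,310,380,3.2,'pics/sk2.png')
E
```

```text
[ 0.41639494 -0.36081184  0.1737242 ] [3.14120580e+00 9.30042894e-04 1.71290178e+00] [ 1.09  0.55 -0.66  1.83  0.42  0.91  0.37] [-0.7  0.1 -0.1] 0.08512241957137885
[195 180  22  22 355] [205.4 190.9] [[0.6012, 0.1666], [0.599, 0.1638]]
[137 188  22  21 357] [147.5 197.9] [[0.5813, 0.2957], [0.5793, 0.2912]]
[105 191  22  22 361] [115.8 201.7] [[0.5706, 0.3655], [0.5688, 0.3602]]
[425 266  21  23 361] [434.8 276.7] [[0.4185, -0.361], [0.4186, -0.3571]]
```

View pics/sk.png

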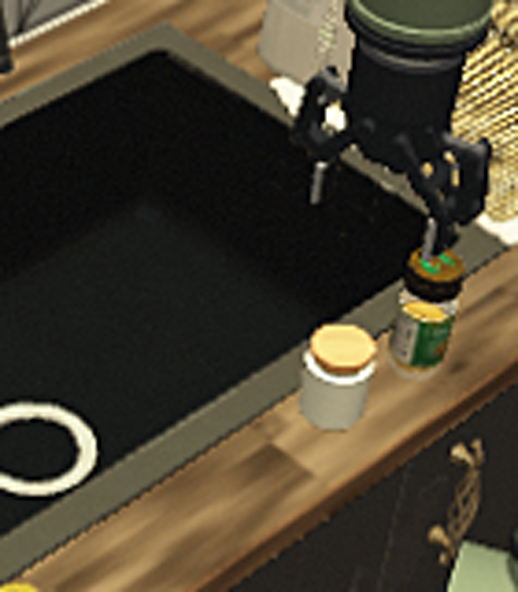

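View pics/sk2.png

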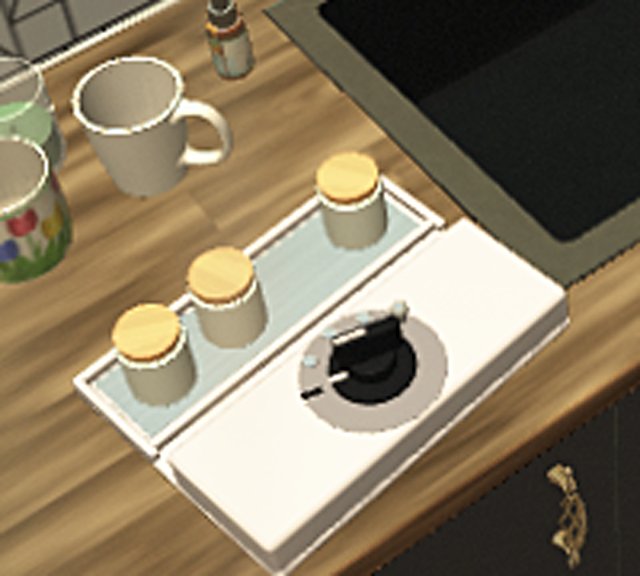

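Emit:
{"name": "servo_tool", "arguments": {
  "plan": [
    [1,2,-30,0,-1],
    [1,2,-60,0,-1],
    [1,2,-90,0,-1],
    [1,2,-120,0,-1],
    [1,2,-140,0,-1],
    [1,2,-149,0,-1],
    [1,2,-149,0,-1],
    [1,2,-149,0,-1],
    [1,2,-149,0,0.6],
    [1,2,-149,0,0.6]
  ]
}}

```text
clock: 34.63
position: [0.4189, -0.3562, 0.0257]
tool_rot: [3.14, 0.002, 1.715]
force: [-0.6, -0.0, 0.6]
grip_width: 0.0639
```

Emit:
{"name": "servo_tool", "arguments": {
  "plan": [
    [0,0,0,0,0.6],
    [0,0,0,0,0.6],
    [0,0,0,0,0.6],
    [0,0,20,0,0.6],
    [0,0,50,0,0.6],
    [0,0,85,0,0.6],
    [0,0,120,0,0.6],
    [0,0,150,0,0.6],
    [0,5,160,0,0.6],
    [5,35,160,0,0.6]
  ]
}}

```text
clock: 35.47
position: [0.4229, -0.3249, 0.1869]
tool_rot: [3.139, 0.005, 1.709]
force: [-0.4, -0.2, -2.4]
grip_width: 0.0504
```

Emit:
{"name": "servo_tool", "arguments": {
  "plan": [
    [11,37,0,0,0.6],
    [22,74,0,0,0.6],
    [34,111,0,0,0.6],
    [45,148,0,0,0.6],
    [56,185,0,0,0.6],
    [68,222,0,0,0.6],
    [79,259,0,0,0.6],
    [91,296,0,0,0.6],
    [102,333,0,0,0.6],
    [113,370,0,0,0.6]
  ]
}}

```text
clock: 36.3
position: [0.5362, 0.0512, 0.1843]
tool_rot: [-3.141, 0.0, 1.715]
force: [1.2, 0.0, -1.6]
grip_width: 0.0506
```

Emit:
{"name": "servo_tool", "arguments": {
  "plan": [
    [11,36,0,0,0.6],
    [22,72,0,0,0.6],
    [33,108,0,0,0.6],
    [44,144,0,0,0.6],
    [54,182,0,0,0.6],
    [54,182,0,0,0.6],
    [54,182,-30,0,0.6],
    [54,182,-60,0,0.6],
    [54,182,-80,0,0.6],
    [54,182,-90,0,0.6]
  ]
}}

```text
clock: 37.13
position: [0.5889, 0.2306, 0.0914]
tool_rot: [-3.138, 0.001, 1.715]
force: [-0.4, 0.4, -2.6]
grip_width: 0.0503
```

```bash
python3 look.py l; python3 - <<'E'
from h import *
crop(cv2.imread('pics/scene_l.png'),110,200,310,380,3.2,'pics/sl.png')
E
```

```text
[0.58885078 0.23061706 0.0914246 ] [-3.13822434e+00  9.83034913e-04  1.71508522e+00] [-0.05  0.78 -0.64  1.66  0.57  0.9  -0.77] [-0.4  0.4 -2.6] 0.05028375215650387
[210 156  37   7 186] [232.5 159.2] [[0.6759, 0.1078], [0.6727, 0.1057]]
```

View pics/sl.png

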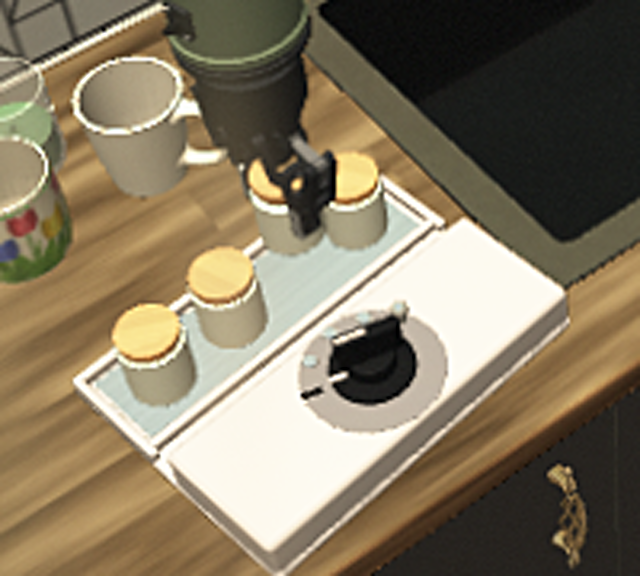

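Emit:
{"name": "servo_tool", "arguments": {
  "plan": [
    [0,1,-15,0,0.6],
    [0,1,-30,0,0.6],
    [0,1,-40,0,0.6],
    [0,1,-45,0,0.6],
    [0,1,-48,0,0.6],
    [0,1,-51,0,0.6],
    [0,1,-52,0,0.6],
    [0,1,-53,0,0.6],
    [0,1,-53,0,0.6],
    [0,1,-53,0,0.6]
  ]
}}

```text
clock: 38.07
position: [0.5904, 0.2324, 0.0416]
tool_rot: [3.141, -0.0, 1.715]
force: [0.3, 0.3, -2.0]
grip_width: 0.0501
```

Emit:
{"name": "servo_tool", "arguments": {
  "plan": [
    [0,0,-1,0,0.6],
    [0,0,-2,0,0.6],
    [0,0,-3,0,0.6],
    [0,0,-3,0,0.6],
    [0,0,-3,0,0.6],
    [0,0,-3,0,0.6],
    [0,0,-3,0,0.6],
    [0,0,-3,0,0.6],
    [0,0,-3,0,0.6],
    [0,0,-3,0,0.6]
  ]
}}

```text
clock: 38.9
position: [0.5905, 0.2324, 0.0396]
tool_rot: [3.141, 0.0, 1.715]
force: [-6.7, -4.0, 19.7]
grip_width: 0.0502
```

Emit:
{"name": "servo_tool", "arguments": {
  "plan": [
    [0,0,1,0,0.6],
    [0,0,1,0,-0.6],
    [0,0,1,0,-0.6],
    [0,0,1,0,-0.6],
    [0,0,30,0,-0.6],
    [0,0,60,0,-0.6],
    [0,0,90,0,-0.6],
    [0,0,100,0,1],
    [0,0,100,0,1],
    [0,0,100,0,1]
  ]
}}

```text
clock: 39.73
position: [0.5904, 0.2322, 0.1383]
tool_rot: [3.141, 0.0, 1.715]
force: [0.2, -1.2, -0.2]
grip_width: 0.0328
```

Emit:
{"name": "servo_tool", "arguments": {
  "plan": [
    [0,0,0,0,1],
    [0,0,0,0,1],
    [0,0,-25,0,1],
    [0,0,-42,0,1],
    [0,0,-48,0,1],
    [0,0,-52,0,1],
    [0,0,-56,0,1],
    [0,0,-58,0,1],
    [0,0,-60,0,1],
    [0,0,-60,0,1]
  ]
}}

```text
clock: 40.57
position: [0.5909, 0.2332, 0.0802]
tool_rot: [3.14, -0.001, 1.715]
force: [-5.8, -2.7, 15.2]
grip_width: 0.0002
```

Emit:
{"name": "servo_tool", "arguments": {
  "plan": [
    [0,0,-1,0,1],
    [0,0,-2,0,1],
    [0,0,-2,0,1],
    [0,0,-2,0,1],
    [0,0,20,0,1],
    [0,0,50,0,1],
    [0,0,90,0,1],
    [-40,-10,110,0,1],
    [-80,-20,110,0,1],
    [-115,-30,110,0,1]
  ]
}}

```text
clock: 41.4
position: [0.4741, 0.2026, 0.1898]
tool_rot: [3.139, -0.001, 1.715]
force: [-0.2, 1.6, 0.1]
grip_width: -0.0001
```

Emit:
{"name": "servo_tool", "arguments": {
  "plan": [
    [0,-40,0,0,1],
    [0,-80,0,0,1],
    [0,-120,0,0,1],
    [0,-160,0,0,1],
    [0,-200,0,0,1],
    [0,-200,0,0,1],
    [0,-200,0,0,1],
    [0,-200,0,0,1],
    [0,-200,0,0,1],
    [0,-200,0,0,1]
  ]
}}

```text
clock: 42.23
position: [0.4754, 0.0036, 0.1885]
tool_rot: [3.141, -0.0, 1.717]
force: [0.4, -0.0, -1.3]
grip_width: -0.0001
```

```bash
python3 look.py m; python3 - <<'E'
from h import *
crop(cv2.imread('pics/scene_m.png'),120,240,260,340,5.5,'pics/sm.png')
crop(cv2.imread('pics/top_m.png'),90,165,250,295,5,'pics/tm.png')
E
```

```text
[0.47541135 0.00362596 0.18850941] [ 3.14114964e+00 -2.00953057e-04  1.71684714e+00] [ 0.46  0.43 -0.76  2.    0.39  0.86 -0.36] [ 0.4 -0.  -1.3] -5.374227429945191e-05
[195 180  22  22 355] [205.4 190.9] [[0.6011, 0.1667], [0.5989, 0.1639]]
[168 184  21  21 355] [178.  194.2] [[0.5916, 0.2279], [0.5895, 0.2243]]
[137 188  22  21 355] [147.5 197.9] [[0.5813, 0.2955], [0.5793, 0.2911]]
[105 191  22  22 362] [115.7 201.6] [[0.5707, 0.3655], [0.5688, 0.3602]]
```

View pics/sm.png

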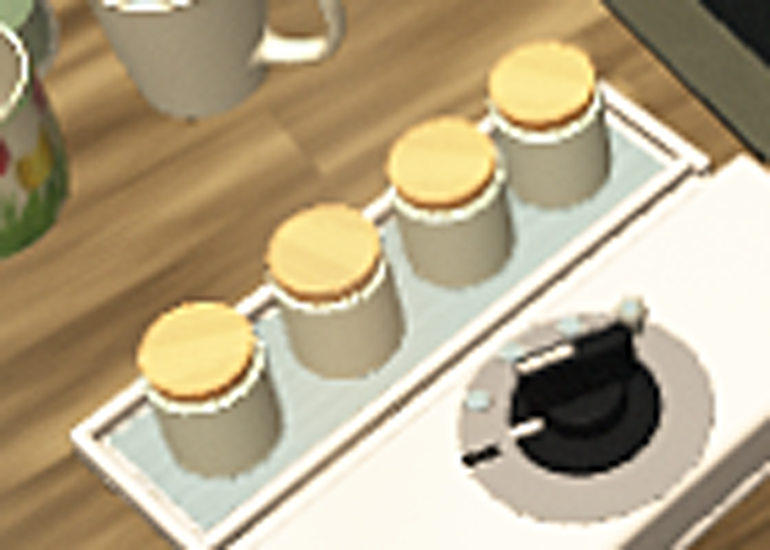

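View pics/tm.png

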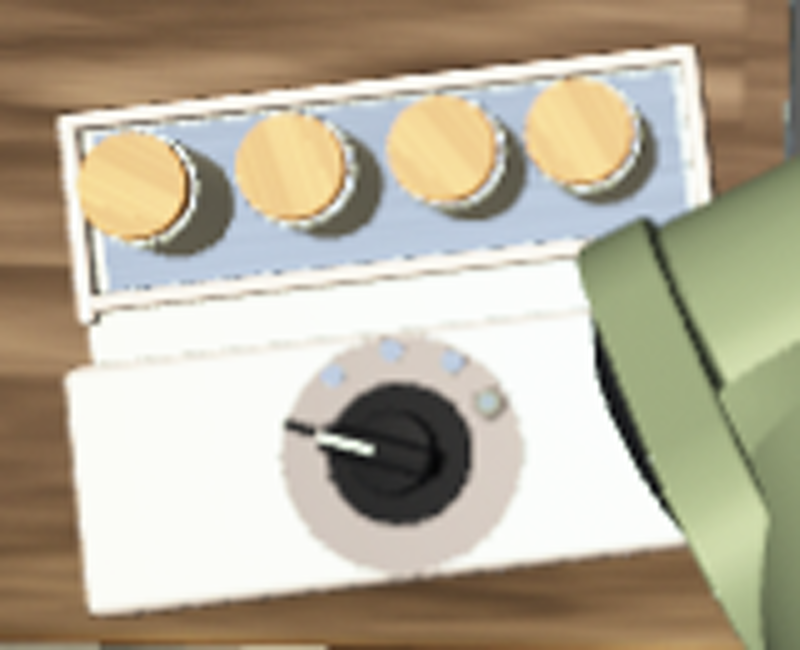

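All four pots stand in the tray with lids flush, and the dial is still off. Pot 1 was regrasped after its press, so I'm pressing its lid again to be sure.

Emit:
{"name": "servo_tool", "arguments": {
  "plan": [
    [10,38,0,0,1],
    [20,76,0,0,1],
    [30,114,0,0,1],
    [40,152,0,0,1],
    [50,190,0,0,1],
    [60,228,0,0,1],
    [70,266,0,0,1],
    [80,304,0,0,1],
    [90,340,0,0,1],
    [94,360,0,0,1]
  ]
}}

```text
clock: 43.17
position: [0.5684, 0.3674, 0.1879]
tool_rot: [-3.141, -0.002, 1.718]
force: [-0.3, 0.3, 0.5]
grip_width: 0.0001
```

Emit:
{"name": "servo_tool", "arguments": {
  "plan": [
    [0,0,-30,0,1],
    [0,0,-60,0,1],
    [0,0,-85,0,1],
    [0,0,-97,0,1],
    [0,0,-101,0,1],
    [0,0,-105,0,1],
    [0,0,-108,0,1],
    [0,0,-110,0,1],
    [0,0,-110,0,1],
    [0,0,-110,0,1]
  ]
}}

```text
clock: 44.0
position: [0.5699, 0.3629, 0.0801]
tool_rot: [3.14, -0.001, 1.715]
force: [-1.4, -1.2, 6.2]
grip_width: 0.0003
```

Lid 1 is home too: contact at z = 0.080 already. Going to the dial, turning the wrist half round so that the whole 2.4 rad turn fits the joint range.

Emit:
{"name": "servo_tool", "arguments": {
  "plan": [
    [0,0,-2,0,1],
    [0,0,-2,0,1],
    [0,0,30,0,1],
    [0,0,70,0,1],
    [0,0,110,0.1,1],
    [-29,-29,110,0.2,0.1],
    [-58,-58,110,0.3,0.1],
    [-87,-87,110,0.4,0.1],
    [-115,-116,110,0.5,0.1],
    [-115,-116,110,0.6,0.1]
  ]
}}

```text
clock: 44.83
position: [0.4501, 0.2409, 0.1886]
tool_rot: [-3.137, 0.004, 2.319]
force: [2.6, 1.1, 0.8]
grip_width: 0.0386
```

Emit:
{"name": "servo_tool", "arguments": {
  "plan": [
    [0,0,0,0.12,0.1],
    [0,0,0,0.24,0.1],
    [0,0,0,0.36,0.1],
    [0,0,0,0.48,0.1],
    [0,0,0,0.6,0.1],
    [0,0,0,0.72,0.1],
    [0,0,0,0.84,0.1],
    [0,0,0,0.96,0.1],
    [0,0,0,1.08,0.1],
    [0,0,0,1.2,0.1]
  ]
}}

```text
clock: 45.67
position: [0.4548, 0.2463, 0.1893]
tool_rot: [-3.141, 0.002, -2.763]
force: [0.5, -1.6, 0.5]
grip_width: 0.0387
```

Emit:
{"name": "servo_tool", "arguments": {
  "plan": [
    [0,0,0,0.12,0.1],
    [0,0,0,0.24,0.1],
    [0,0,0,0.36,0.1],
    [0,0,0,0.48,0.1],
    [0,0,0,0.6,0.1],
    [0,0,0,0.72,0.1],
    [0,0,0,0.84,0.1],
    [0,0,0,0.97,0.1],
    [0,0,0,0.97,0.1],
    [0,0,0,0.97,0.1]
  ]
}}

```text
clock: 46.5
position: [0.4545, 0.2463, 0.1888]
tool_rot: [-3.141, 0.0, -1.802]
force: [-0.1, 0.2, 0.5]
grip_width: 0.0384
```

```bash
python3 look.py n
```

```text
[0.45452521 0.24633593 0.18876179] [-3.14100408e+00  4.26549978e-04 -1.80221112e+00] [ 0.29  0.81 -1.39  1.88  0.86  1.23  1.51] [-0.1  0.2  0.5] 0.038396863594306566
[205 155  43   9 215] [231.4 159.1] [[0.6761, 0.1102], [0.6729, 0.1082]]
[195 180  22  22 350] [205.3 191.1] [[0.6007, 0.1668], [0.5985, 0.1641]]
[168 184  21  21 350] [178.1 194.3] [[0.5914, 0.2275], [0.5893, 0.224]]
[137 188  22  21 355] [147.6 197.9] [[0.5812, 0.2953], [0.5792, 0.2908]]
[106 191  21  20 287] [117.  200.1] [[0.5743, 0.3629], [0.5724, 0.3576]]
```

Emit:
{"name": "servo_tool", "arguments": {
  "plan": [
    [0,0,-10,0,0.1],
    [0,0,-20,0,0.1],
    [0,0,-30,0,0.1],
    [0,0,-40,0,0.1],
    [0,0,-50,0,0.1],
    [0,0,-60,0,0.1],
    [0,0,-60,0,0.1],
    [0,0,-60,0,0.1],
    [0,0,-60,0,0.1],
    [0,0,-60,0,0.1]
  ]
}}

```text
clock: 47.43
position: [0.4544, 0.2465, 0.1287]
tool_rot: [-3.141, 0.0, -1.798]
force: [-0.7, -0.5, -0.3]
grip_width: 0.0383
```

```bash
python3 look.py o;  python3 - <<'E'
from h import *
crop(cv2.imread('pics/scene_o.png'),150,200,290,340,4,'pics/so.png')
E
```

```text
[0.45441495 0.24653504 0.12873497] [-3.14115941e+00  4.87782249e-04 -1.79846410e+00] [ 0.25  0.88 -1.31  1.93  0.96  1.15  1.45] [-0.7 -0.5 -0.3] 0.0382905182646649
[203 155  45   9 227] [231.2 159. ] [[0.6761, 0.1107], [0.6729, 0.1086]]
[195 180  22  22 349] [205.3 191.1] [[0.6007, 0.1668], [0.5985, 0.164]]
[168 184  21  21 351] [178.2 194.3] [[0.5915, 0.2275], [0.5893, 0.2239]]
[137 188  22  21 354] [147.7 197.9] [[0.5812, 0.2952], [0.5792, 0.2908]]
[105 191  22  17 245] [116.7 198.8] [[0.5772, 0.3636], [0.5752, 0.3584]]
```

View pics/so.png

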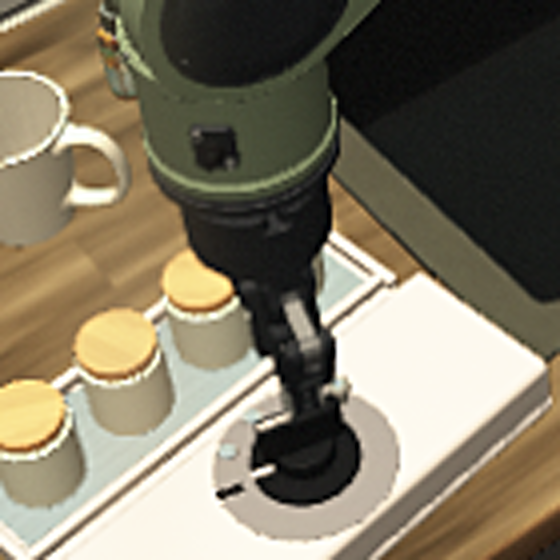

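Emit:
{"name": "servo_tool", "arguments": {
  "plan": [
    [0,0,-15,0,0.1],
    [0,0,-30,0,0.1],
    [0,0,-45,0,0.1],
    [0,0,-54,0,0.1],
    [0,0,-57,0,0.1],
    [0,0,-57,0,0.1],
    [0,0,-57,0,1],
    [0,0,-57,0,1],
    [0,0,-57,0,1],
    [0,0,-57,0,1]
  ],
  "squeeze": 30
}}

```text
clock: 48.37
position: [0.4541, 0.2467, 0.0721]
tool_rot: [-3.141, 0.001, -1.798]
force: [-3.5, -0.1, 6.8]
grip_width: 0.0122
```

Emit:
{"name": "servo_tool", "arguments": {
  "plan": [
    [0,0,0,-0.1,1],
    [0,0,0,-0.2,1],
    [0,0,0,-0.3,1],
    [0,0,0,-0.4,1],
    [0,0,0,-0.5,1],
    [0,0,0,-0.6,1],
    [0,0,0,-0.7,1],
    [0,0,0,-0.8,1],
    [0,0,0,-0.9,1],
    [0,0,0,-1.0,1]
  ]
}}

```text
clock: 49.2
position: [0.4543, 0.2464, 0.0721]
tool_rot: [-3.141, 0.001, -2.803]
force: [-2.1, -3.0, 8.0]
grip_width: 0.0126
```

Emit:
{"name": "servo_tool", "arguments": {
  "plan": [
    [0,0,0,-0.1,1],
    [0,0,0,-0.2,1],
    [0,0,0,-0.3,1],
    [0,0,0,-0.4,1],
    [0,0,0,-0.5,1],
    [0,0,0,-0.6,1],
    [0,0,0,-0.7,1],
    [0,0,0,-0.8,1],
    [0,0,0,-0.9,1],
    [0,0,0,-1.0,1]
  ]
}}

```text
clock: 50.03
position: [0.4542, 0.2461, 0.0721]
tool_rot: [-3.141, 0.001, 2.48]
force: [-4.0, -5.7, 9.3]
grip_width: 0.0126
```

Emit:
{"name": "servo_tool", "arguments": {
  "plan": [
    [0,0,0,-0.1,1],
    [0,0,0,-0.2,1],
    [0,0,0,-0.3,1],
    [0,0,0,-0.4,1],
    [0,0,0,-0.4,1],
    [0,0,0,-0.4,1],
    [0,0,0,-0.4,1],
    [0,0,0,-0.4,1],
    [0,0,0,-0.4,1],
    [0,0,0,-0.4,1]
  ]
}}

```text
clock: 50.87
position: [0.454, 0.246, 0.0721]
tool_rot: [-3.141, 0.001, 2.085]
force: [-4.3, -4.6, 11.1]
grip_width: 0.0126
```

Release the dial, rise and step clear.

Emit:
{"name": "servo_tool", "arguments": {
  "plan": [
    [0,0,0,0,0.1],
    [0,0,0,0,0.1],
    [0,0,0,0,0.1],
    [0,0,0,0,0.1],
    [0,0,20,0,0.1],
    [0,0,55,0,0.1],
    [0,0,95,0,0.1],
    [0,0,120,0,0.1],
    [0,-40,120,0,0.1],
    [0,-80,120,0,0.1]
  ]
}}

```text
clock: 51.7
position: [0.4544, 0.1673, 0.1927]
tool_rot: [3.138, 0.0, 2.088]
force: [0.9, -0.8, -0.5]
grip_width: 0.0382
```

Emit:
{"name": "servo_tool", "arguments": {
  "plan": [
    [5,-40,0,0,0.1],
    [10,-80,0,0,0.1],
    [15,-120,0,0,0.1],
    [20,-160,0,0,0.1],
    [25,-200,0,0,0.1],
    [25,-230,0,0,0.1],
    [25,-230,0,0,0.1],
    [25,-230,0,0,0.1],
    [25,-230,0,0,0.1],
    [25,-230,0,0,0.1]
  ]
}}

```text
clock: 52.53
position: [0.4793, -0.0625, 0.1914]
tool_rot: [3.141, -0.0, 2.086]
force: [-0.5, 0.2, -0.3]
grip_width: 0.0386
```

```bash
python3 look.py p;  python3 - <<'E'
from h import *
crop(cv2.imread('pics/top_p.png'),90,165,250,295,5,'pics/tp.png')
E
```

```text
[ 0.47931762 -0.06251486  0.19143847] [ 3.14125613e+00 -1.04136519e-04  2.08642193e+00] [ 0.73  0.5  -0.95  1.97  0.51  0.93  0.03] [-0.5  0.2 -0.3] 0.03859997432699706
[195 180  22  22 355] [205.4 190.8] [[0.6012, 0.1667], [0.599, 0.1639]]
[168 184  21  21 354] [177.9 194.2] [[0.5918, 0.228], [0.5897, 0.2244]]
[137 188  22  21 357] [147.5 197.9] [[0.5813, 0.2957], [0.5793, 0.2912]]
[105 191  22  22 361] [115.8 201.7] [[0.5706, 0.3655], [0.5688, 0.3602]]
```

View pics/tp.png

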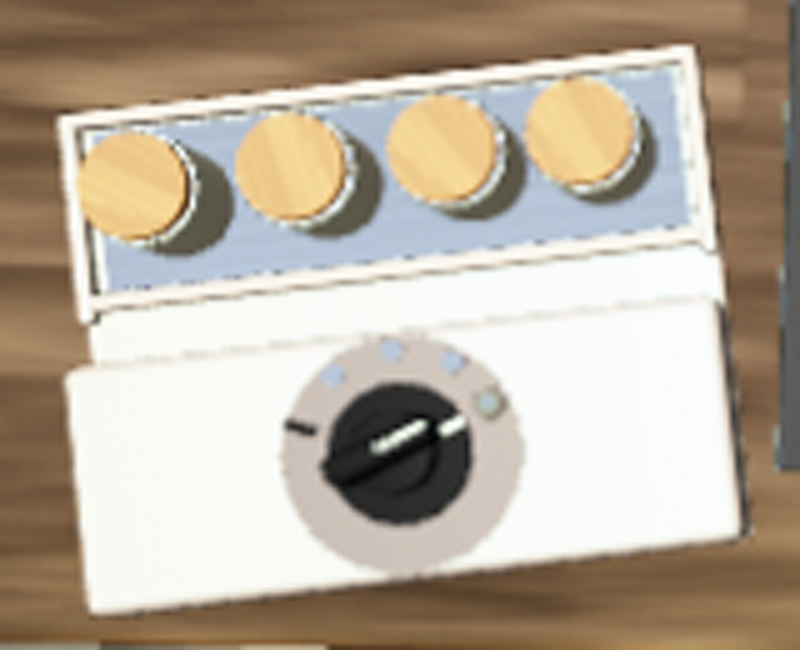

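View pics/scene_p.png

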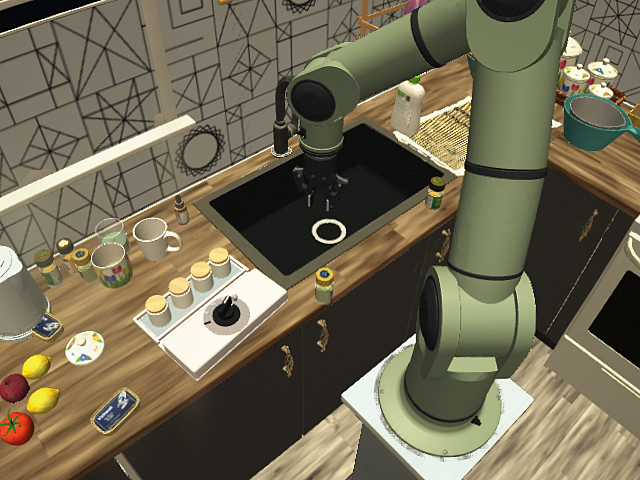

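The pointer aims at the pin (top view ≈(187,245)). All four pots are in the tray, both jars are standing and the arm is clear, so I'm handing in.

```bash
python3 -c "
from workcell import bot
print(bot.job_done())"
```

```text
the job is handed in; nothing more can be done
None
```

I finished the job and handed it in at about 52.6 s. I turned the dial to off, stood all four pots in the tray with their lids pressed home, then turned the dial to the pin's setting (2.4).

- **Lids:** each press stopped at about 80 mm above the worktop, which is the height of a lid fully home.
- **Knocked pot:** pot 1 was pushed about 27 mm along the tray after I had placed it. I regrasped it, moved it back and pressed its lid again.
- **Last pictures:** all four pots are upright in a row, the pointer is at the pin, both spice jars are standing and the arm is clear of everything.
- **Disagreements:** the two cameras differed by 2–6 mm. One lid press peaked at about 50 N at the closed fingertips, higher than I meant but below the 120 N wrist limit. The 40 N limit covers only the arm and the gripper's body.

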